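Unbox the oilstone and bed it on the sharpening ramp

ROBOT

A 6-joint arm with a two-finger parallel gripper is mounted at the origin on a cart in front of the work surface, level with it; the furniture and walls round the work are solid. World frame = base frame: x ahead of the robot, y to its left, z up, the work surface at z = 0. Lengths are in m, angles in degrees, forces in N, time in s.
With the tool pointing down it reaches from about 0.3 to 0.75 m from the base axis. Payload 8.5 kg.
Tool frame: the origin (TCP) lies between the finger pads; the fingertips stand 8 mm ahead of it and the grasp point (between the pads) lies 11 mm behind it; y points along the fingers, z is the direction in which the jaws open and shut, and the axes are right-handed (so a half turn about y gives the same grasp; the last joint's range is limited). The gripper opens to 85 mm and grips with 20 to 120 N. Pads are 22 mm wide; open, the fingers measure 114 mm over their backs; the gripper's body (76 mm by 85 mm) begins 54 mm behind the grasp point. The pads swing forward as they close: fully open they stand 13 mm farther back than shut.
Start: joints at [-88.539, 21.807, 74.336, -0, 83.858, -12.336], TCP at [0.131, -0.534, 0.239] pointing down, gripper open.
Joint ranges: [-178.18, 178.18], [-50.72, 133.34], [12.68, 142.11], [-81.47, 261.47], [9.98, 163.14], [-165.26, 165.26]. Speed limits (degrees/s): [136.94, 136.94, 180, 180, 180, 180].

INTERFACE

Orientations are given as a 3x3 rotation matrix whose columns are the frame's x, y, z axes.
In Python, from rig import env, get_image gives the robot as it stands.
- The arm moves only by the tool move_arm, never from a script. Its argument "targets" is one flat list of numbers, 6 for each row, row after row: the shift along the tool's x, y, z in mm, then the turn, a rotation vector about the tool's x, y, z in rad. A call has exactly 5 rows; each row shifts and turns the commanded pose from where the row before left it, along the tool's axes as they then stand; what a row does not reach is not made up. A row lasts 1/8 s, in which the tool goes at most 62.5 mm and 10.7 degrees, less where a joint would pass 70% of its speed; a pose out of reach is approached as far as the arm can. A call is refused whole if a number of a shift passes 62.5 or a number of a turn 0.188, either way. A call with a gripper value outside its range is refused whole. "hand" is the opening, from -1 (shut) to 1 (fully open), so that 0 is half open, set as the call begins (left out, the last holds). The fingers move at their own pace and stop on an object; "squeeze" is the grip in N (left out, the last holds). Time passes only in rows, so rows that do not move let the fingers close, or fill a call up. It gives the time, the measured TCP pose, the force and the opening at its end, in the units of the state.
- env.observe(): the state, without advancing time (a new reading comes with each control period).
- get_image(name): name is "side" or "top"; returns a dict with "pixels" (400x640x3 uint8, red, green, blue), "z_map" (400x640 float32, m along the optical axis (not along the pixel's ray), 0 where there is no reading), "intrinsics" (3x3 intrinsics, pixels), "k1" (the pictures are not rectified: a ray, as slopes to the right and down, at radius r is drawn at 1 + k1 r^2 times it, then the intrinsics apply), "R" (3x3) and "t" (3): a world point X has camera coordinates R X + t. Camera axes: x right, y down, z forward; pixel columns grow to the right and rows downward; lengths in m; the calibration is good to about 2 mm. A picture is of the moment at which its call begins.
- env.close_job(): hands the job in, once; it reports no verdict.
The state is a dict: "time_s": time; "q": joint angles; "qvel": joint speeds; "joint_efforts": joint torques, N m; "position": TCP position; "tool_rot": TCP orientation; "ft_force": force on the tool from outside, world axes, zero at the start; "wrist_torque": the same for the moment, N m; "grip_width": finger opening in m.
Only numpy, scipy, OpenCV 4.12 (cv2) and the standard library are available. Lean on these libraries where they do the work, as an engineer would, in place of code of your own. Each camera call takes 0.05 s, during which the arm holds its last target.

TASK

A new oilstone has come in the cardboard carton on the bench: swing both top flaps well past upright so that they lean outwards, then lift the stone out. Lay it flat, stone side up, on the sloping bed of the sharpening ramp before you let go of it, and push it down the slope until the end of its oak block is fully home under the steel lip, hard against the stop. Leave the flaps open, and do not disturb the oil can, the mug beside the carton or the chisel.

Things in the scene. Friction and masses are not known exactly. Their poses are not given: they have to be found in the camera images.
- carton: Open-topped corrugated cardboard carton, fixed to the bench, 250 (x) x 130 (y) x 72 mm high, walls 4 mm, 122 mm wide inside. Origin: centre of its underside; its x axis runs along its length. The short end flaps are folded down outside; the two long top flaps are hinged on the +y and -y rims.
- carton_pad (a point): Middle of the flat pad inside the carton that the stone lies on, 10 mm above the underside. Packing 40 mm high (above the underside) fills both ends and the four corners, leaving the stone 6 mm of play to each side and 9 mm at each end; along the middle 165 mm the sides are empty: 30 mm of finger room each side of the stone.
- flap_left (a joint): Top flap hinged on the carton's +y rim (72 mm up, 65 mm from the middle), 246 mm long, 60 mm wide, 4 mm thick. 0 = shut, 1.57 = upright, 3.0 = folded right out. The tape is slit: it starts ajar at 0.75 to 1.05, so a lengthwise gap of over 40 mm lies between the two flaps' free edges. It swings with a light push (under 1 N) and stays where it is left.
- flap_right (a joint): The same flap on the carton's -y rim, with the same values.
- flap_left_edge (a point): Middle of the free edge of the +y flap.
- flap_right_edge (a point): Middle of the free edge of the -y flap.
- oilstone: Grey oilstone bedded in an oak block, 0.5 to 1 kg. Oak block 204 (y) x 62 (x) x 22 mm high; centred on it the stone, 170 (y) x 46 (x) mm, its top 35 mm above the underside. Origin: centre of the underside; z up, y along its length; either end may lead. It lies flat along the carton's length. Grip it at mid-length across the block's 62 mm or the stone's 46 mm.
- ramp_bed: Sloping wooden bed of the sharpening ramp, fixed to the bench, 84 mm wide. Origin: on the bed's surface at the face of the stop, mid-width, 40 mm above the bench; x points up the slope (25 degrees above level), z out of the bed, y across. It runs to x = +285 mm. The wood is rough: the stone stays where it is laid, and slides under a push of a few newtons.
- ramp_lip (a point): Tip of the 5 mm thick steel lip over the stop, mid-width, at its underside: 10 mm up the slope from the stop's face and 25 mm above the bed, so that the 22 mm high oak block can only slide in beneath it.
- ramp_mouth (a point): On the bed 45 mm up the slope from the stop, in the mouth of the side cheeks. The cheeks are 18.5 mm high, 67 mm apart from the stop to x = 26 mm, and flare to about 78 mm apart here.
- oil_can: Tinplate oil can, 69 x 91 x 166 mm, loose; origin under its body. Leave it alone.
- mug: Enamel mug, 80 mm high, loose; origin under it. Leave it alone.
- chisel: Wood-handled chisel, 275 mm long (its y axis), lying loose; origin at mid-length. Leave it alone.

How it is judged:
By the outcome, as a careful person would: the job done as asked, in the order asked, and still so for the second after the job is handed in, with the robot touching nothing.
It also fails if it takes over 58 s, if anything falls off the work surface, if the arm or the gripper's body presses on something with over 40 N, if the wrist force passes 120 N, or if a joint passes its speed limit or range.

## Working session

There is one attempt and no reset: what is moved stays moved. The work goes in short steps, Python scripts to look and compute and a tool call to move; the robot and the scene stay as the last step left them, time stands still between calls to the robot, and variables do not carry over. Pictures are saved under pics/ and viewed, and the job is handed in when it is done.

Besides the shell and the picture viewer there is one more tool, called after "Call:" as a command line: name --argument value ..., lists and objects as JSON in quotes. move_arm: Moves the arm, as the interface text tells. Its arguments: {"type":"object","properties":{"targets":{"type":"array"},"hand":{"type":"number"},"squeeze":{"type":"number"}},"required":["targets"]}

```bash
ls; mkdir -p pics
python3 - <<'E'
from rig import env,get_image
import cv2,numpy as np
s=env.observe()
for k,v in s.items(): print(k,np.round(v,3))
for n in("side","top"):
    d=get_image(n); cv2.imwrite(f"pics/{n}0.png",d["pixels"][:,:,::-1]); np.savez(f"{n}0.npz",**d)
    print(n,d["intrinsics"],d["k1"],d["R"],d["t"])
E
```

```text
pics
time_s 0.0
q [-88.541  21.843  74.386  -0.     83.858 -12.335]
qvel [ 0.025  0.026 -0.062  0.029 -0.054  0.071]
joint_efforts [-0.0000e+00 -4.4847e+01 -2.3128e+01 -0.0000e+00  5.0000e-03  0.0000e+00]
position [ 0.131 -0.534  0.239]
tool_rot [[-0.971 -0.     0.238]
 [-0.238  0.002 -0.971]
 [-0.    -1.    -0.001]]
ft_force [-0.817 -0.191 -0.405]
wrist_torque [ 0.026  0.037 -0.023]
grip_width 0.086
side [[464.26435951   0.         319.41732839]
 [  0.         464.26435951 199.9216978 ]
 [  0.           0.           1.        ]] -0.001693681592894914 [[ 0.99630832  0.0834182   0.02027626]
 [ 0.06945291 -0.64441323 -0.76151683]
 [-0.05045808  0.7601138  -0.64782791]] [-0.58958127  0.20596876  1.06312359]
top [[372.05854372   0.         324.91082465]
 [  0.         372.05854372 195.75577932]
 [  0.           0.           1.        ]] -0.03809069615027025 [[ 1.51609395e-03 -9.99980161e-01 -6.11388192e-03]
 [-9.94490835e-01 -8.66901765e-04 -1.04819979e-01]
 [ 1.04812599e-01  6.23911647e-03 -9.94472419e-01]] [0.30615338 0.54687305 1.12252854]
```

View pics/side0.png

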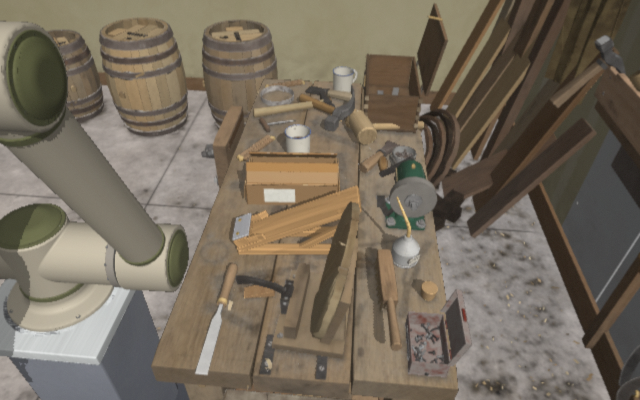

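View pics/top0.png

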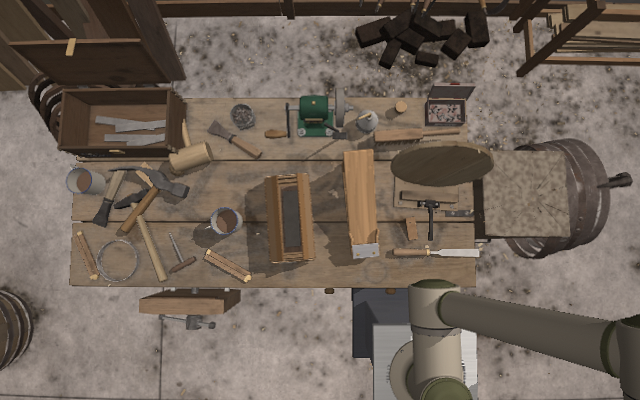

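The side view shows the carton at about (292,178), the mug at (297,138) behind it, the ramp from (243,235) rising to (355,195), the oil can at (405,250) and the chisel at (215,330). In the top view the carton is at (290,217), the ramp runs from its stop at (365,250) up to (358,155), and the mug is at (225,222).

```bash
cat > h.py <<'E'
import numpy as np,cv2
def load(n): return dict(np.load(n,allow_pickle=True))
def cloud(d):
    K=d["intrinsics"];k=float(d["k1"]);z=d["z_map"].astype(float)
    D=np.array([k,0,0,0,0.])
    v,u=np.mgrid[:400,:640]
    p=cv2.undistortPoints(np.stack([u,v],-1).reshape(-1,1,2).astype(np.float64),K,D).reshape(400,640,2)
    C=np.dstack([p*z[...,None],z]); W=(C-d["t"])@d["R"]
    W[z<=0]=np.nan
    return W
def proj(d,X):
    r=cv2.Rodrigues(d["R"])[0]
    return cv2.projectPoints(np.asarray(X,float).reshape(-1,3),r,d["t"],d["intrinsics"],np.array([float(d["k1"]),0,0,0,0]))[0].reshape(-1,2)
E
python3 - <<'E'
from h import *
import cv2
for n,(u0,u1,v0,v1) in dict(top=(200,400,90,290),side=(225,425,110,270)).items():
    d=load(n+"0.npz"); W=cloud(d)
    im=d["pixels"][v0:v1,u0:u1,::-1]
    cv2.imwrite(f"pics/{n}_zoom.png",cv2.resize(im,None,fx=3,fy=3,interpolation=cv2.INTER_CUBIC) if n=="top" else cv2.resize(im,None,fx=3.5,fy=3.5,interpolation=cv2.INTER_CUBIC))
np.set_printoptions(precision=3,suppress=True,linewidth=200)
W=cloud(load("top0.npz"))
for v in (185,215,245):
    print(v);print([(u,*np.round(W[v,u],3)) for u in range(260,320,2)])
for u in (355,360,365,370):
    print(u);print([(v,*np.round(W[v,u],3)) for v in range(144,264,4)])
E
```

```text
185
[(260, np.float64(0.584), np.float64(0.515), np.float64(-0.002)), (262, np.float64(0.585), np.float64(0.509), np.float64(-0.005)), (264, np.float64(0.573), np.float64(0.488), np.float64(0.08)), (266, np.float64(0.573), np.float64(0.481), np.float64(0.082)), (268, np.float64(0.572), np.float64(0.474), np.float64(0.093)), (270, np.float64(0.571), np.float64(0.468), np.float64(0.094)), (272, np.float64(0.57), np.float64(0.461), np.float64(0.101)), (274, np.float64(0.57), np.float64(0.454), np.float64(0.106)), (276, np.float64(0.569), np.float64(0.447), np.float64(0.115)), (278, np.float64(0.583), np.float64(0.455), np.float64(0.011)), (280, np.float64(0.582), np.float64(0.449), np.float64(0.011)), (282, np.float64(0.583), np.float64(0.443), np.float64(0.007)), (284, np.float64(0.583), np.float64(0.437), np.float64(0.008)), (286, np.float64(0.583), np.float64(0.43), np.float64(0.01)), (288, np.float64(0.583), np.float64(0.424), np.float64(0.011)), (290, np.float64(0.582), np.float64(0.417), np.float64(0.015)), (292, np.float64(0.58), np.float64(0.409), np.float64(0.033)), (294, np.fl
[... 11611 characters left out ...]
(220, np.float64(0.47), np.float64(0.173), np.float64(0.073)), (224, np.float64(0.458), np.float64(0.172), np.float64(0.066)), (228, np.float64(0.447), np.float64(0.171), np.float64(0.058)), (232, np.float64(0.435), np.float64(0.171), np.float64(0.05)), (236, np.float64(0.423), np.float64(0.171), np.float64(0.05)), (240, np.float64(0.411), np.float64(0.17), np.float64(0.042)), (244, np.float64(0.399), np.float64(0.174), np.float64(0.073)), (248, np.float64(0.387), np.float64(0.173), np.float64(0.065)), (252, np.float64(0.376), np.float64(0.173), np.float64(0.061)), (256, np.float64(0.363), np.float64(0.172), np.float64(0.052)), (260, np.float64(0.348), np.float64(0.166), np.float64(-0.001))]
```

View pics/top_zoom.png

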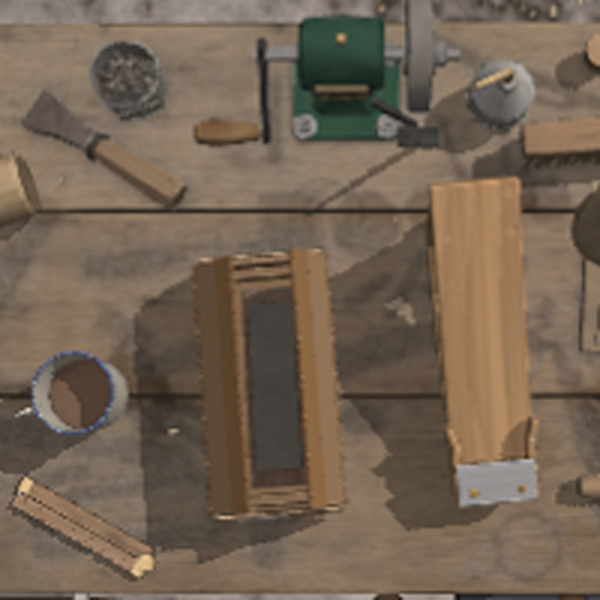

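View pics/side_zoom.png

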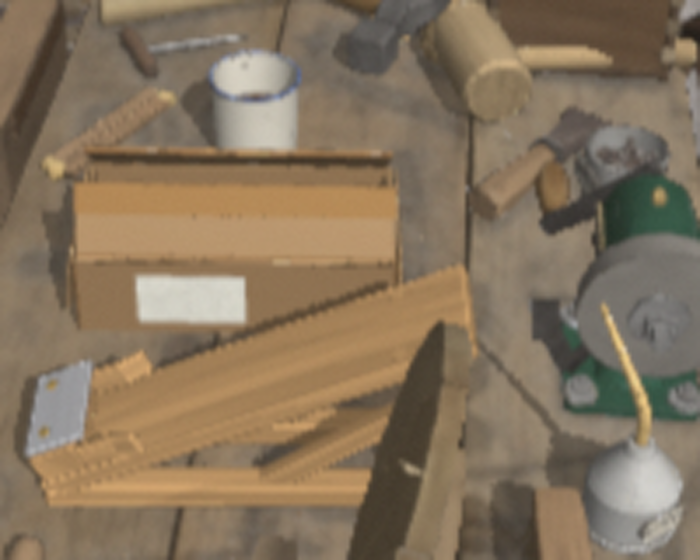

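The zooms show the two flaps ajar (top-zoom columns 200-245 and 300-340) with the grey stone between them. The ramp has its steel lip at (497,482) and the cheeks just above it.

Run:
```python
from h import *
np.set_printoptions(precision=4,suppress=True,linewidth=200)
d=load("top0.npz");W=cloud(d);S=load("side0.npz");Ws=cloud(S)
# ramp
for nm,w in(("top",W),("side",Ws)):
    P=w.reshape(-1,3);P=P[~np.isnan(P[:,0])]
    B=P[(P[:,0]>.44)&(P[:,0]<.65)&(P[:,1]>.16)&(P[:,1]<.235)&(P[:,2]>.045)]
    for i in range(6):
        A=np.c_[B[:,:2],np.ones(len(B))];c,*_=np.linalg.lstsq(A,B[:,2],rcond=None);r=B[:,2]-A@c
        B=B[abs(r)<.006]; 
    print(nm,"plane",c,len(B),"slope",np.degrees(np.arctan(np.hypot(*c[:2]))),"uphill yaw",np.degrees(np.arctan2(c[1],c[0])),r.std())
    # edges on plane
    Q=P[(abs(P[:,2]-P[:,:2]@c[:2]-c[2])<.008)&(P[:,2]>.045)&(P[:,1]>.1)&(P[:,1]<.3)&(P[:,0]<.7)]
    for x in np.arange(.44,.66,.02):
        q=Q[abs(Q[:,0]-x)<.01]; print("%.2f %.3f %.3f w%.3f mid %.4f"%(x,q[:,1].min(),q[:,1].max(),np.ptp(q[:,1]),(q[:,1].min()+q[:,1].max())/2),end=" | ")
    print("x max",Q[:,0].max())
# lip: grey mask
px=d["pixels"].astype(int);hsv=cv2.cvtColor(d["pixels"],cv2.COLOR_RGB2HSV)
m=(hsv[...,1]<60)&(hsv[...,2]>110);v,u=np.mgrid[:400,:640];m&=(u>345)&(u<385)&(v>235)&(v<262)
q=W[m];print("lip",m.sum(),np.nanmin(q,0),np.nanmax(q,0), np.nanmean(q,0))
q=q[~np.isnan(q[:,0])]; print(cv2.minAreaRect(q[:,:2].astype(np.float32)*1000))
# flaps
for nm,lo,hi in(("L",.43,.50),("R",.33,.395)):
    for tag,w in(("top",W),("side",Ws)):
        P=w.reshape(-1,3);P=P[~np.isnan(P[:,0])]
        B=P[(P[:,0]>.37)&(P[:,0]<.6)&(P[:,1]>lo)&(P[:,1]<hi)&(P[:,2]>.072)&(P[:,2]<.15)]
        if len(B)<50: print(nm,tag,len(B));continue
        for i in range(5):
            A=np.c_[B[:,:2],np.ones(len(B))];c,*_=np.linalg.lstsq(A,B[:,2],rcond=None);r=B[:,2]-A@c;B=B[abs(r)<.008]
        # intersection with z=.072 at x=.40,.48,.56
        print(nm,tag,len(B),"angle",np.arctan(np.hypot(*c[:2])),"hinge y at x=.4,.5,.6",[(.072-c[2]-c[0]*x)/c[1] for x in(.4,.5,.6)],"x",B[:,0].min(),B[:,0].max(),"z",B[:,2].max())
# mug, can, chisel heights near
for n,(x0,x1,y0,y1) in dict(mug=(.4,.55,.52,.68)).items():
    P=W.reshape(-1,3);q=P[(P[:,0]>x0)&(P[:,0]<x1)&(P[:,1]>y0)&(P[:,1]<y1)&(P[:,2]>.06)];print(n,q.min(0),q.max(0))
P=W.reshape(-1,3);P=P[~np.isnan(P[:,0])]
q=P[(P[:,0]>.3)&(P[:,0]<.85)&(P[:,1]>-.3)&(P[:,1]<.7)&(P[:,2]>.1)]
import collections
c=collections.Counter((round(a,1),round(b,1)) for a,b,_ in q)
for k in sorted(c):
    z=[p[2] for p in q if (round(p[0],1),round(p[1],1))==k]; print(k,c[k],round(max(z),3),end="; ")
```

```text
top plane [ 0.464   0.05   -0.1568] 1840 slope 25.019689058903616 uphill yaw 6.149513691869144 0.0021057187361283184
0.44 0.151 0.238 w0.087 mid 0.1944 | 0.46 0.154 0.238 w0.084 mid 0.1959 | 0.48 0.157 0.239 w0.081 mid 0.1980 | 0.50 0.159 0.242 w0.083 mid 0.2003 | 0.52 0.159 0.245 w0.086 mid 0.2022 | 0.54 0.163 0.246 w0.082 mid 0.2044 | 0.56 0.164 0.249 w0.084 mid 0.2065 | 0.58 0.165 0.249 w0.084 mid 0.2069 | 0.60 0.101 0.252 w0.151 mid 0.1769 | 0.62 0.102 0.289 w0.187 mid 0.1958 | 0.64 0.174 0.256 w0.082 mid 0.2147 | 0.66 0.174 0.256 w0.082 mid 0.2151 | x max 0.6651706745308875
side plane [ 0.4259  0.2061 -0.1682] 857 slope 25.322896695587847 uphill yaw 25.82655496597911 0.0021799375234593603
0.44 0.149 0.239 w0.089 mid 0.1940 | 0.46 0.153 0.237 w0.084 mid 0.1951 | 0.48 0.153 0.241 w0.088 mid 0.1968 | 0.50 0.157 0.241 w0.084 mid 0.1986 | 0.52 0.160 0.246 w0.086 mid 0.2026 | 0.54 0.161 0.245 w0.084 mid 0.2031 | 0.56 0.162 0.248 w0.087 mid 0.2052 | 0.58 0.164 0.252 w0.088 mid 0.2077 | 0.60 0.101 0.255 w0.154 mid 0.1781 | 0.62 0.168 0.292 w0.124 mid 0.2298 | 0.64 0.189 0.259 w0.070 mid
[... 1526 characters left out ...]
.1)) 1010 0.289; (np.float64(0.6), np.float64(-0.0)) 1366 0.296; (np.float64(0.6), np.float64(0.1)) 792 0.277; (np.float64(0.6), np.float64(0.2)) 1062 0.159; (np.float64(0.6), np.float64(0.3)) 43 0.16; (np.float64(0.6), np.float64(0.4)) 157 0.128; (np.float64(0.6), np.float64(0.5)) 70 0.115; (np.float64(0.7), np.float64(-0.1)) 2 0.283; (np.float64(0.7), np.float64(0.0)) 84 0.292; (np.float64(0.7), np.float64(0.1)) 39 0.275; (np.float64(0.7), np.float64(0.2)) 158 0.162; (np.float64(0.7), np.float64(0.3)) 169 0.161; (np.float64(0.7), np.float64(0.4)) 6 0.106; (np.float64(0.8), np.float64(0.2)) 92 0.166; (np.float64(0.8), np.float64(0.3)) 811 0.185; (np.float64(0.8), np.float64(0.4)) 398 0.164;
```

```bash
python3 - <<'E'
from h import *
d=load("top0.npz");W=cloud(d);Ws=cloud(load("side0.npz"))
for w in (W,Ws):
    P=w.reshape(-1,3);P=P[~np.isnan(P[:,0])]
    q=P[(P[:,0]>.3)&(P[:,0]<.7)&(P[:,1]>.3)&(P[:,1]<.52)&(P[:,2]>.078)&(P[:,2]<.135)]
    print(len(q),q.min(0),q.max(0),cv2.minAreaRect(q[:,:2].astype(np.float32)*1000))
    for lo,hi in((.09,.1),(.1,.11),(.11,.12),(.12,.13)):
        k=q[(q[:,2]>lo)&(q[:,2]<hi)]; 
        for s in(0,1):
            kk=k[(k[:,1]>.412)==s]
            if len(kk)>5: print(lo,s,np.round([kk[:,0].min(),kk[:,0].max(),kk[:,1].mean(),(kk[:,1]-.085*(kk[:,0]-.48)).min(),(kk[:,1]-.085*(kk[:,0]-.48)).max()],3))
E
cat > plan.py <<'E'
import sys,numpy as np
from rig import env
from scipy.spatial.transform import Rotation as R
def st(v=True):
    s=env.observe()
    if v:
        print("t",round(float(s["time_s"]),2),"p",np.round(s["position"],4),"F",np.round(s["ft_force"],1),"w",round(float(s["grip_width"]),4)); print(np.round(s["tool_rot"],3).tolist(),"q",np.round(s["q"],1))
    return s
def to(p,Rt=None):
    s=st();T=np.array(s["tool_rot"])
    d=T.T@(np.array(p)-s["position"])*1000
    print("shift tool mm",np.round(d,1))
    if Rt is not None:
        print("rotvec tool",np.round(R.from_matrix(T.T@Rt).as_rotvec(),3)," shift in new frame",np.round(Rt.T@(np.array(p)-s["position"])*1000,1))
def tool(yaw,tilt=0):
    "tool x points to -(x axis at yaw), tilted so that tool y is -normal of slope 'tilt' rising along yaw"
    c,s=np.cos(np.radians(yaw)),np.sin(np.radians(yaw));ct,sn=np.cos(np.radians(tilt)),np.sin(np.radians(tilt))
    up=np.array([c*ct,s*ct,sn]);n=np.array([-c*sn,-s*sn,ct])
    x=-up;y=-n;return np.stack([x,y,np.cross(x,y)],1)
E
python3 - <<'E'
from plan import *
to([.36,-.2,.25],tool(4.85)); to([.42,.1,.25],tool(4.85)); to([.48,.41,.25],tool(4.85))
E
```

```text
2129 [0.35265024 0.33796067 0.07806294] [0.60666678 0.48789134 0.12910592] ((478.6950988769531, 413.0530090332031), (245.83111572265625, 133.9395294189453), 4.957210063934326)
0.09 0 [0.363 0.604 0.359 0.354 0.364]
0.09 1 [0.354 0.595 0.46  0.452 0.47 ]
0.1 0 [0.36  0.605 0.365 0.359 0.37 ]
0.1 1 [0.354 0.597 0.449 0.436 0.458]
0.11 0 [0.361 0.604 0.371 0.366 0.376]
0.11 1 [0.355 0.598 0.44  0.435 0.448]
0.12 0 [0.361 0.602 0.377 0.371 0.381]
2344 [0.35609979 0.33676135 0.07801468] [0.60779338 0.47957105 0.12978314] ((479.5101318359375, 410.47430419921875), (245.98487854003906, 131.8777313232422), 5.4294939041137695)
0.09 0 [0.362 0.607 0.359 0.345 0.368]
0.09 1 [0.357 0.595 0.459 0.452 0.464]
0.1 0 [0.361 0.606 0.366 0.356 0.376]
0.1 1 [0.364 0.598 0.449 0.443 0.454]
0.11 0 [0.36  0.605 0.371 0.362 0.381]
0.11 1 [0.356 0.598 0.439 0.433 0.445]
0.12 0 [0.361 0.604 0.376 0.367 0.384]
t 0.1 p [ 0.1311 -0.5339  0.2388] F [-0.1 -0.2  0.2] w 0.0857
[[-0.971, -0.0, 0.238], [-0.238, 0.001, -0.971], [-0.0, -1.0, -0.001]] q [-88.5  21.8  74.4  -0.   83.9 -12.3]
shift tool mm [-301.9  -10.8 -269.7]
rotvec tool [ 0.001  0.156 -0.   ]  shift in new frame [-256.3  -11.2 -313.3]
t 0.1 p [ 0.1311 -0.5339  0.2388] F [-0.1 -0.2  0.2] w 0.0857
[[-0.971, -0.0, 0.238], [-0.238, 0.001, -0.971], [-0.0, -1.0, -0.001]] q [-88.5  21.8  74.4  -0.   83.9 -12.3]
shift tool mm [-431.7  -10.4 -546.7]
rotvec tool [ 0.001  0.156 -0.   ]  shift in new frame [-341.4  -11.2 -607.2]
t 0.1 p [ 0.1311 -0.5339  0.2388] F [-0.1 -0.2  0.2] w 0.0857
[[-0.971, -0.0, 0.238], [-0.238, 0.001, -0.971], [-0.0, -1.0, -0.001]] q [-88.5  21.8  74.4  -0.   83.9 -12.3]
shift tool mm [-563.9  -10.  -833.5]
rotvec tool [ 0.001  0.156 -0.   ]  shift in new frame [-427.4  -11.2 -911. ]
```

Call:
move_arm --targets '[-30,-4,-45,0,0.156,0,-37,-2,-46,0,0,0,-37,-2,-46,0,0,0,-37,-2,-46,0,0,0,-37,-2,-46,0,0,0]' --hand -1

```text
time_s: 0.72
position: [0.2821, -0.2856, 0.2513]
tool_rot: [[-0.996, 0.0, 0.084], [-0.084, 0.0, -0.996], [-0.0, -1.0, -0.0]]
ft_force: [0.9, -0.5, -0.6]
grip_width: -0.0001
```

```bash
python3 -c "
from plan import *
to([.43,.1,.25],tool(4.9)); to([.48,.408,.18],tool(4.9))"
```

```text
t 0.72 p [ 0.2821 -0.2856  0.2513] F [ 0.9 -0.5 -0.6] w -0.0001
[[-0.996, 0.0, 0.084], [-0.084, 0.0, -0.996], [-0.0, -1.0, -0.0]] q [-62.4   6.1  94.1   0.   79.8  22.8]
shift tool mm [-179.9    1.4 -371.8]
rotvec tool [ 0.    -0.001 -0.   ]  shift in new frame [-180.3    1.3 -371.6]
t 0.72 p [ 0.2821 -0.2856  0.2513] F [ 0.9 -0.5 -0.6] w -0.0001
[[-0.996, 0.0, 0.084], [-0.084, 0.0, -0.996], [-0.0, -1.0, -0.0]] q [-62.4   6.1  94.1   0.   79.8  22.8]
shift tool mm [-255.6   71.4 -674.5]
rotvec tool [ 0.    -0.001 -0.   ]  shift in new frame [-256.5   71.3 -674.2]
```

Call:
move_arm --targets '[-30,0,-54,0,0,0,-30,0,-54,0,0,0,-30,0,-54,0,0,0,-24,0,-57,0,0,0,-18,0,-59,0,0,0]'

```text
time_s: 1.35
position: [0.3897, 0.0028, 0.2512]
tool_rot: [[-0.996, 0.0, 0.085], [-0.085, -0.0, -0.996], [-0.0, -1.0, 0.0]]
ft_force: [1.3, -0.8, -0.1]
grip_width: 0.0001
```

Call:
move_arm --targets '[-15,0,-60,0,0,0,-15,0,-60,0,0,0,-15,0,-60,0,0,0,-15,0,-60,0,0,0,-15,0,-60,0,0,0]'

```text
time_s: 1.98
position: [0.4386, 0.3082, 0.2511]
tool_rot: [[-0.996, -0.0, 0.085], [-0.085, -0.0, -0.996], [0.0, -1.0, 0.0]]
ft_force: [1.3, 0.0, 0.6]
grip_width: 0.0
```

```bash
python3 -c "
from plan import *
to([.48,.408,.18],tool(4.9))"
```

```text
t 1.98 p [0.4386 0.3082 0.2511] F [1.3 0.  0.6] w 0.0
[[-0.996, -0.0, 0.085], [-0.085, -0.0, -0.996], [0.0, -1.0, 0.0]] q [ 22.4  19.9  75.3  -0.   84.8 107.6]
shift tool mm [-49.7  71.  -95.9]
rotvec tool [-0. -0.  0.]  shift in new frame [-49.8  71.1 -95.9]
```

Call:
move_arm --targets '[-25,0,-48,0,0,0,-24,10,-40,0,0,0,0,30,0,0,0,0,0,30,0,0,0,0,0,0,0,0,0,0]'

```text
time_s: 2.6
position: [0.4792, 0.3975, 0.179]
tool_rot: [[-0.996, -0.005, 0.085], [-0.085, -0.003, -0.996], [0.005, -1.0, 0.002]]
ft_force: [0.2, 0.3, 0.4]
grip_width: 0.0002
```

```bash
python3 -c "
from plan import *
from h import *
from rig import get_image
to([.48,.408,.10],tool(4.9))
ims=[]
for n in('side','top'):
    d=get_image(n);np.savez(n+'1.npz',**d)
    u,v=proj(d,[.48,.41,.12])[0].astype(int); u=np.clip(u,100,540);v=np.clip(v,80,320);ims.append(cv2.resize(np.ascontiguousarray(d['pixels'][v-80:v+80,u-100:u+100,::-1]),None,fx=3.5,fy=3.5))
    print(n,u,v)
cv2.imwrite('pics/s1.png',ims[0]);cv2.imwrite('pics/t1.png',ims[1])
"
```

```text
t 2.6 p [0.4792 0.3975 0.179 ] F [0.2 0.3 0.4] w 0.0002
[[-0.996, -0.005, 0.085], [-0.085, -0.003, -0.996], [0.005, -1.0, 0.002]] q [ 28.8  31.8  67.4   0.   81.1 113.9]
shift tool mm [ -2.1  79.  -10.6]
rotvec tool [-0.002 -0.001  0.005]  shift in new frame [ -1.7  79.  -10.4]
side 292 157
top 288 215
```

View pics/s1.png

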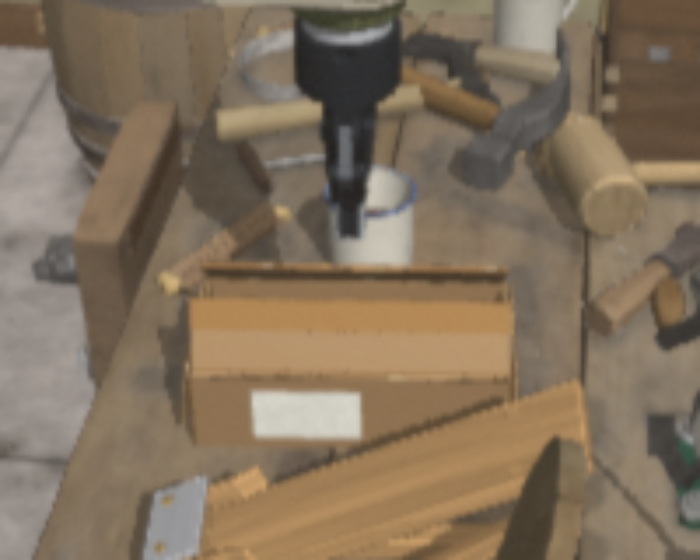

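The side crop shows the closed gripper over the carton, with its tip at crop (350,235), full image (292,144), above the gap.

```bash
python3 -c "
from h import *
for n in('side','top'):
    d=load(n+'1.npz');W=cloud(d).reshape(-1,3)
    q=W[(abs(W[:,0]-.479)<.06)&(abs(W[:,1]-.398)<.08)&(W[:,2]>.14)&(W[:,2]<.30)]
    print(n,len(q),q.min(0) if len(q) else '')
    for z in np.arange(.15,.3,.01):
        k=q[abs(q[:,2]-z)<.005]
        if len(k): print(round(z,2),len(k),np.round(k.min(0),3),np.round(k.max(0),3))
print(proj(load('side1.npz'),[[.479,.3975,z] for z in(.163,.171,.179)]))
"
```

```text
side 450 [0.46206189 0.33562042 0.17520906]
0.18 21 [0.472 0.385 0.175] [0.491 0.398 0.184]
0.19 23 [0.473 0.381 0.185] [0.491 0.396 0.195]
0.2 28 [0.472 0.382 0.195] [0.491 0.396 0.205]
0.21 7 [0.477 0.383 0.205] [0.489 0.389 0.21 ]
0.22 16 [0.471 0.366 0.216] [0.496 0.393 0.225]
0.23 18 [0.473 0.357 0.225] [0.496 0.394 0.235]
0.24 31 [0.468 0.35  0.235] [0.498 0.41  0.245]
0.25 35 [0.467 0.342 0.245] [0.498 0.388 0.255]
0.26 64 [0.466 0.336 0.256] [0.501 0.386 0.265]
0.27 79 [0.462 0.337 0.265] [0.501 0.409 0.275]
0.28 72 [0.462 0.353 0.275] [0.501 0.412 0.285]
0.29 39 [0.473 0.357 0.285] [0.496 0.375 0.294]
top 1 [0.47266792 0.35249429 0.24846048]
0.25 1 [0.473 0.352 0.248] [0.473 0.352 0.248]
[[290.90257346 146.92288861]
 [290.84372826 144.40094105]
 [290.78438836 141.85767364]]
```

Call:
move_arm --targets '[0,36,-10,0,0,0,0,36,0,0,0,0,0,0,-18,0,0,0,0,0,-22,0,0,0,0,0,-22,0,0,0]'

```text
time_s: 3.32
position: [0.4748, 0.4718, 0.1127]
tool_rot: [[-0.996, 0.004, 0.085], [-0.085, 0.003, -0.996], [-0.004, -1.0, -0.002]]
ft_force: [0.4, -0.9, -0.9]
grip_width: 0.0002
```

Call:
move_arm --targets '[0,0,-15,0,0,0,0,0,-13,0,0,0,0,5,-8,0,0,0,0,5,0,0,0,0,0,0,0,0,0,0]'

```text
time_s: 3.95
position: [0.4709, 0.505, 0.0986]
tool_rot: [[-0.996, -0.001, 0.084], [-0.084, -0.001, -0.996], [0.001, -1.0, 0.001]]
ft_force: [-0.2, -0.1, 0.4]
grip_width: -0.0001
```

```bash
cat > snap.py <<'E'
from plan import *
from h import *
from rig import get_image
import sys
tag=sys.argv[1]; c=[float(a) for a in sys.argv[2:5]] if len(sys.argv)>2 else [.48,.41,.1]
for n in('side','top'):
    d=get_image(n);np.savez(n+tag+'.npz',**d)
    u,v=proj(d,c)[0].astype(int); u=int(np.clip(u,100,540));v=int(np.clip(v,80,320));
    cv2.imwrite(f'pics/{n}{tag}.png',cv2.resize(np.ascontiguousarray(d['pixels'][v-80:v+80,u-100:u+100,::-1]),None,fx=3.5,fy=3.5,interpolation=cv2.INTER_CUBIC)); print(n,'crop origin',u-100,v-80)
E
python3 snap.py 2; python3 -c "
from plan import *
to([.48,.408,.16],tool(4.9))"
```

```text
side crop origin 192 83
top crop origin 189 136
t 4.05 p [0.4711 0.5051 0.0993] F [ 0.3 -0.2  1. ] w -0.0001
[[-0.996, -0.0, 0.084], [-0.084, -0.0, -0.996], [0.0, -1.0, 0.0]] q [ 37.2  42.3  60.5   0.   77.2 122.4]
shift tool mm [ -0.6 -60.7  97.5]
rotvec tool [-0.    -0.001  0.   ]  shift in new frame [ -0.5 -60.7  97.5]
```

View pics/side2.png

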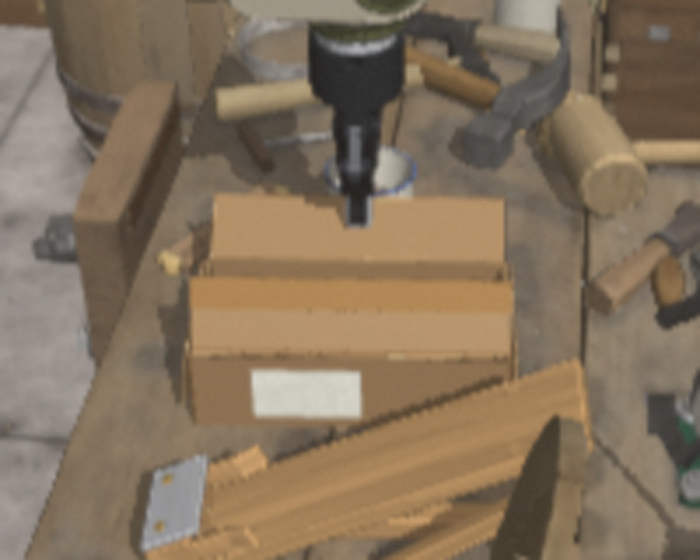

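The side view shows the left flap leaning outwards behind the finger (crop 210-505, 195-265) and the mug untouched.

Call:
move_arm --targets '[0,0,40,0,0,0,0,0,40,0,0,0,0,0,20,0,0,0,0,0,20,0,0,0,0,0,20,0,0,0]'

```text
time_s: 4.68
position: [0.4834, 0.3661, 0.1016]
tool_rot: [[-0.996, 0.003, 0.085], [-0.085, 0.003, -0.996], [-0.003, -1.0, -0.003]]
ft_force: [-6.0, 1.5, 18.5]
grip_width: 0.0001
```

Call:
move_arm --targets '[0,0,15,0,0,0,0,0,13,0,0,0,0,3,8,0,0,0,0,3,0,0,0,0,0,0,0,0,0,0]'

```text
time_s: 5.3
position: [0.4857, 0.3302, 0.0928]
tool_rot: [[-0.996, -0.001, 0.085], [-0.085, -0.0, -0.996], [0.001, -1.0, 0.0]]
ft_force: [0.1, 0.4, 0.1]
grip_width: 0.0
```

```bash
python3 snap.py 3; python3 -c "
from plan import *
to([.479,.413,.2],tool(4.9))"
```

```text
side crop origin 192 83
top crop origin 189 136
t 5.4 p [0.4858 0.3304 0.0931] F [ 0.   0.  -0.3] w 0.0
[[-0.996, -0.0, 0.085], [-0.085, -0.0, -0.996], [0.0, -1.0, 0.0]] q [ 22.7  33.5  80.3  -0.   66.3 107.8]
shift tool mm [  -0.2 -106.9  -82.8]
rotvec tool [-0. -0.  0.]  shift in new frame [  -0.3 -106.9  -82.8]
```

View pics/side3.png

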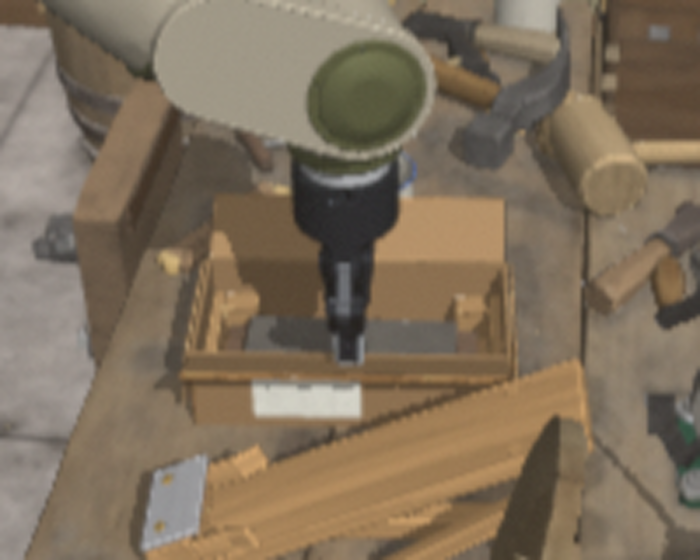

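The side view shows both flaps folded outwards and the stone visible (crop 245-455, 315-350).

View pics/top3.png

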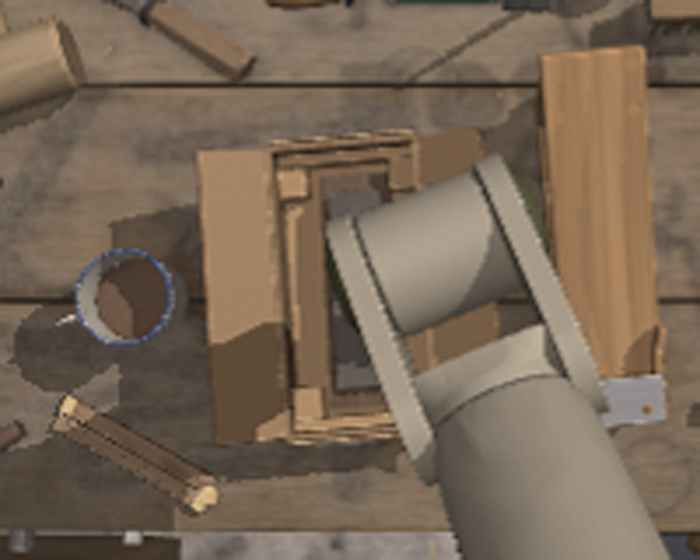

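Call:
move_arm --targets '[0,-40,-10,0,0,0,0,-50,0,0,0,0,20,-10,55,0,0,0,30,0,50,0,0,0,30,0,40,0,0,0]' --hand 0.78

```text
time_s: 6.02
position: [0.4167, 0.1875, 0.1935]
tool_rot: [[-0.996, 0.001, 0.085], [-0.085, -0.0, -0.996], [-0.001, -1.0, 0.0]]
ft_force: [1.1, 0.2, 0.9]
grip_width: 0.076
```

```bash
python3 snap.py 4; python3 -c "
from plan import *
to([.479,.413,.2],tool(4.9))"
```

```text
side crop origin 192 83
top crop origin 189 136
t 6.12 p [0.4153 0.1866 0.1936] F [0.7 0.4 0.2] w 0.076
[[-0.997, -0.001, 0.083], [-0.083, -0.001, -0.997], [0.001, -1.0, 0.001]] q [ 9.3 14.9 93.  -0.  72.1 94.5]
shift tool mm [ -82.2   -6.7 -220.4]
rotvec tool [-0.001 -0.003  0.001]  shift in new frame [ -82.8   -6.4 -220.1]
```

View pics/top4.png

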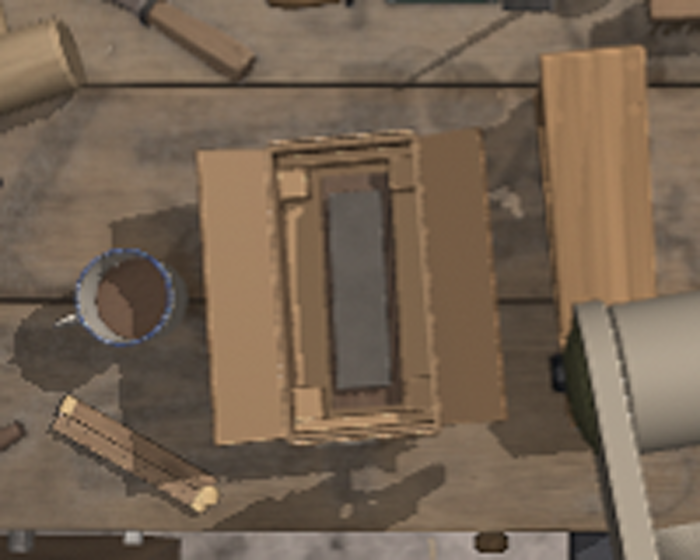

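The top view shows both flaps wide open and the grey stone centred at crop (360,290), with oak showing round it. The mug has not moved.

Run:
```python
from h import *
np.set_printoptions(precision=4,suppress=True)
def cast(d,uv,z):
    p=cv2.undistortPoints(np.asarray(uv,float).reshape(-1,1,2),d["intrinsics"],np.array([float(d["k1"]),0,0,0,0])).reshape(-1,2)
    r=np.c_[p,np.ones(len(p))]@d["R"]; c=-d["R"].T@d["t"]; return c+r*((z-c[2])/r[:,2])[:,None]
d=load("top4.npz");W=cloud(d);hsv=cv2.cvtColor(d["pixels"],cv2.COLOR_RGB2HSV)
m=(hsv[...,1]<45)&(abs(W[...,2]-.045)<.012)&(W[...,0]>.37)&(W[...,0]<.6)&(W[...,1]>.36)&(W[...,1]<.46)
n,l,s,c=cv2.connectedComponentsWithStats(m.astype(np.uint8),connectivity=4);k=1+s[1:,4].argmax();m=l==k
v,u=np.nonzero(m);X=cast(d,np.c_[u,v],.045)
print(m.sum(),"mean z",W[m][:,2].mean(),"centroid",X.mean(0),cv2.minAreaRect((X[:,:2]*1000).astype(np.float32)))
ev=np.linalg.svd(X[:,:2]-X[:,:2].mean(0),full_matrices=0)[2][0];print("yaw",np.degrees(np.arctan2(ev[1],ev[0])))
S=load("side4.npz");
# flaps
for tag,w in(("top",W),("side",cloud(S))):
  P=w.reshape(-1,3);P=P[~np.isnan(P[:,0])]
  for nm,lo,hi in(("L",.495,.56),("R",.27,.333)):
    yy=P[:,1]-.086*(P[:,0]-.48)
    B=P[(P[:,0]>.38)&(P[:,0]<.58)&(yy>lo)&(yy<hi)&(P[:,2]>.03)&(P[:,2]<.15)]
    if len(B)<30: print(nm,tag,len(B));continue
    y=B[:,1]-.086*(B[:,0]-.48)
    f=np.polyfit(y,B[:,2],1);print(nm,tag,len(B),"angle from level",np.degrees(np.arctan(f[0])),y.min(),y.max(),B[:,2].min(),B[:,2].max())
```

```text
818 mean z 0.04500738139353423 centroid [0.4764 0.4091 0.045 ] ((477.0990295410156, 409.1145324707031), (168.81246948242188, 46.436729431152344), 3.5941569805145264)
yaw -176.49593625275645
L top 931 angle from level 28.136568666483747 0.49502113618505433 0.532161467254062 0.07638791791891505 0.10524904121625538
R top 930 angle from level -25.280202136570363 0.2927293440930858 0.33295842674076237 0.07357769573639746 0.10318833724929156
L side 905 angle from level 26.534524402918922 0.49500061956595726 0.5384139465107317 0.07573523305171947 0.10708674099857227
R side 367 angle from level -22.53386005619591 0.29009689534711086 0.3325020831417005 0.08167208748665454 0.10408057765873023
```

Call:
move_arm --targets '[-16,0,-44,0,0.02,0,-16,0,-44,0,0,0,-16,0,-44,0,0,0,-18,0,-43,0,0,0,-18,0,-43,0,0,0]'

```text
time_s: 6.75
position: [0.4867, 0.4146, 0.1932]
tool_rot: [[-0.998, 0.0, 0.066], [-0.066, 0.0, -0.998], [-0.0, -1.0, -0.0]]
ft_force: [-0.5, -0.1, -0.1]
grip_width: 0.0755
```

```bash
python3 snap.py 5; python3 -c "
from plan import *
from h import *
s=env.observe();p=np.array(s['position'])
to([.4767,.4091,.1],tool(3.5))
d=load('side5.npz');W=cloud(d).reshape(-1,3)
q=W[(abs(W[:,0]-p[0])<.05)&(abs(W[:,1]-p[1])<.08)&(W[:,2]>.15)&(W[:,2]<.26)]
for z in np.arange(.17,.26,.006):
    k=q[abs(q[:,2]-z)<.003]
    if len(k): print(round(z,3),len(k),np.round(k.min(0)-p,3),np.round(k.max(0)-p,3))
o=proj(d,p+[0,-.045,0])[0];print(o,[proj(d,p+[0,-.045,z])[0].round(1) for z in(-.012,-.004,.004,.012)])
"
```

```text
side crop origin 192 83
top crop origin 189 136
t 6.85 p [0.4867 0.4162 0.1921] F [-0.4 -0.1 -1. ] w 0.0758
[[-0.998, 0.0, 0.068], [-0.068, 0.001, -0.998], [-0.0, -1.0, -0.001]] q [ 29.9  32.9  63.2   0.   83.9 116. ]
shift tool mm [10.5 92.1  6.5]
rotvec tool [ 0.001  0.007 -0.   ]  shift in new frame [10.4 92.1  6.5]
0.2 23 [-0.012 -0.046  0.005] [0.015 0.043 0.01 ]
0.206 19 [-0.006 -0.051  0.012] [0.014 0.04  0.017]
0.212 20 [-0.006 -0.052  0.017] [0.015 0.04  0.023]
0.218 16 [-0.005 -0.054  0.023] [ 0.015 -0.042  0.028]
0.224 21 [-0.006 -0.054  0.029] [ 0.015 -0.039  0.035]
0.23 8 [-0.005 -0.054  0.036] [ 0.011 -0.045  0.04 ]
0.242 9 [ 0.003 -0.068  0.048] [ 0.018 -0.042  0.052]
0.248 30 [-0.007 -0.071  0.054] [ 0.018 -0.041  0.059]
0.254 26 [-0.004 -0.072  0.059] [ 0.018 -0.056  0.064]
[292.32044459 143.35124415] [array([292.4, 147.2]), array([292.3, 144.7]), array([292.3, 142. ]), array([292.2, 139.4])]
```

View pics/side5.png

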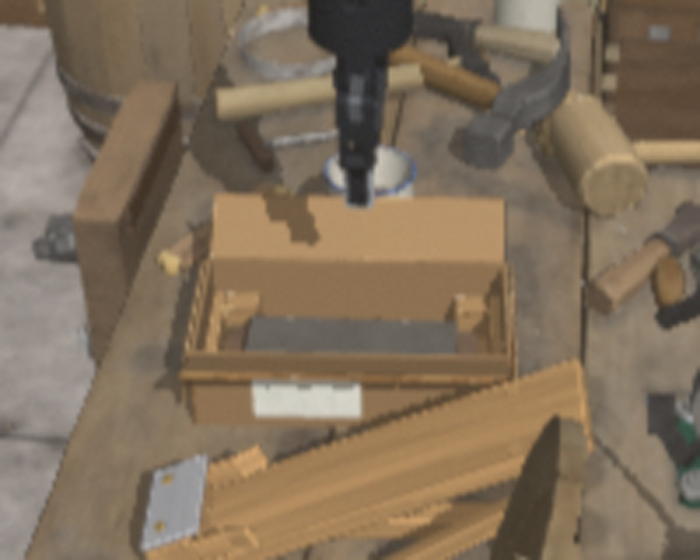

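The side view shows the open gripper over the carton with its fingertips about 3 to 5 mm above TCP level (crop 360,205).

Call:
move_arm --targets '[10,0,6,0,0.007,0,0,35,0,0,0,0,0,40,0,0,0,0,0,35,0,0,0,0,0,20,0,0,0,0]'

```text
time_s: 7.48
position: [0.4761, 0.4053, 0.0614]
tool_rot: [[-0.998, -0.002, 0.058], [-0.058, -0.001, -0.998], [0.002, -1.0, 0.001]]
ft_force: [-0.5, 0.3, -0.2]
grip_width: 0.0758
```

```bash
python3 -c "
from plan import *
to([.4767,.4091,.014],tool(3.5))"
```

```text
t 7.47 p [0.4761 0.4053 0.0614] F [-0.5  0.3 -0.2] w 0.0758
[[-0.998, -0.002, 0.058], [-0.058, -0.001, -0.998], [0.002, -1.0, 0.001]] q [ 29.6  38.8  75.3  -0.   66.  116.3]
shift tool mm [-0.9 47.4 -3.8]
rotvec tool [-0.001 -0.003  0.002]  shift in new frame [-0.8 47.4 -3.8]
```

Call:
move_arm --targets '[0,0,-3.5,0,0,0,0,20,0,0,0,0,0,15,0,0,0,0,0,10,0,0,0,0,0,0,0,0,0,0]'

```text
time_s: 8.1
position: [0.479, 0.411, 0.0279]
tool_rot: [[-0.998, 0.012, 0.059], [-0.059, 0.004, -0.998], [-0.012, -1.0, -0.004]]
ft_force: [-15.8, -1.1, 61.8]
grip_width: 0.0763
```

```bash
python3 -c "
from plan import *
to([.4767,.4091,.014],tool(3.5))"
```

```text
t 8.1 p [0.479  0.411  0.0279] F [-15.8  -1.1  61.8] w 0.0763
[[-0.998, 0.012, 0.059], [-0.059, 0.004, -0.998], [-0.012, -1.0, -0.004]] q [ 3.000e+01  4.140e+01  7.650e+01 -1.000e-01  6.140e+01  1.166e+02]
shift tool mm [ 2.5 13.8  1.8]
rotvec tool [ 0.004 -0.002 -0.012]  shift in new frame [ 2.4 13.9  1.8]
```

Contact at 62 N and 14 mm high, so I look and then back off.

```bash
python3 snap.py 6
```

```text
side crop origin 192 83
top crop origin 189 136
```

View pics/side6.png

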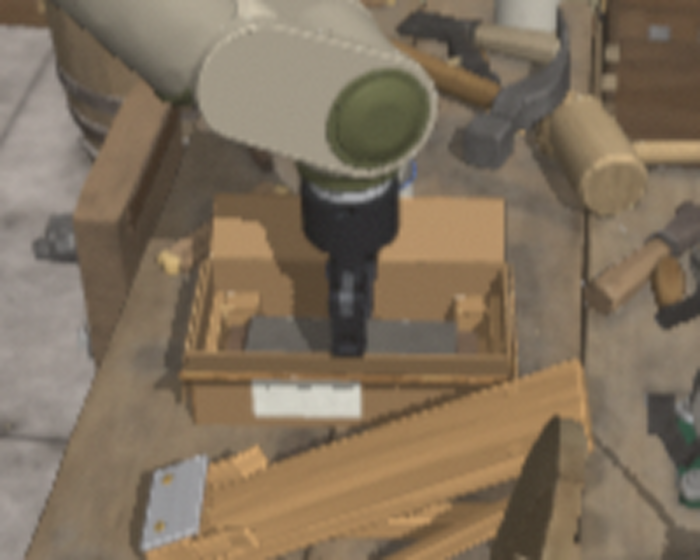

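Call:
move_arm --targets '[0,-15,0,0,0,0,0,-20,0,0,0,0,0,-10,0,0,0,0,0,0,0,0,0,0,0,0,0,0,0,0]'

```text
time_s: 8.82
position: [0.4763, 0.4088, 0.0626]
tool_rot: [[-0.998, -0.001, 0.058], [-0.058, -0.001, -0.998], [0.001, -1.0, 0.001]]
ft_force: [-0.2, -0.1, 1.3]
grip_width: 0.0759
```

```bash
python3 snap.py 7;python3 - <<'E'
from plan import *
from h import *
s=st();p=np.array(s['position'])
for n in '67':
  d=load(f'side{n}.npz');W=cloud(d).reshape(-1,3)
  pp=p if n=='7' else np.array([.479,.411,.0279])
  q=W[(abs(W[:,0]-pp[0])<.05)&(abs(W[:,1]-pp[1])<.12)]
  for z in np.arange(.0,.16,.008):
    k=q[abs(q[:,2]-pp[2]-z)<.004]
    if len(k): print(n,'+',round(z,3),len(k),np.round(k.min(0)-pp,3),np.round(k.max(0)-pp,3))
E
```

```text
side crop origin 192 83
top crop origin 189 136
t 8.93 p [0.4763 0.4088 0.0625] F [ 1.  -0.5 -0.2] w 0.0758
[[-0.998, -0.001, 0.058], [-0.058, -0.001, -0.998], [0.001, -1.0, 0.001]] q [ 29.8  38.9  74.9   0.   66.3 116.5]
6 + 0.0 125 [-0.049 -0.069 -0.004] [0.05  0.073 0.004]
6 + 0.008 125 [-0.048 -0.069  0.004] [0.05  0.075 0.012]
6 + 0.016 282 [-0.05  -0.069  0.012] [0.05  0.071 0.02 ]
6 + 0.024 176 [-0.05  -0.068  0.02 ] [0.049 0.075 0.028]
6 + 0.032 42 [-0.05   0.037  0.028] [0.049 0.074 0.036]
6 + 0.04 50 [-0.05  -0.058  0.036] [0.05  0.08  0.044]
6 + 0.048 159 [-0.05  -0.076  0.044] [0.05  0.092 0.052]
6 + 0.056 152 [-0.05  -0.091  0.052] [0.05 0.11 0.06]
6 + 0.064 118 [-0.048 -0.116  0.06 ] [0.05  0.116 0.068]
6 + 0.072 126 [-0.05  -0.12   0.068] [0.048 0.12  0.076]
6 + 0.08 38 [-0.019 -0.071  0.076] [0.02  0.017 0.084]
6 + 0.088 45 [-0.017 -0.069  0.084] [0.021 0.016 0.091]
6 + 0.096 56 [-0.017 -0.07   0.092] [0.021 0.01  0.1  ]
6 + 0.104 76 [-0.016 -0.07   0.1  ] [ 0.022 -0.008  0.108]
6 + 0.112 31 [-0.006 -0.069  0.108] [ 0.013 -0.028  0.115]
6 + 0.12 22 [-0.017 -0.039  0.1
[... 707 characters left out ...]
 0.06]
7 + 0.064 23 [-0.004 -0.069  0.06 ] [ 0.021 -0.031  0.068]
7 + 0.072 22 [-0.004 -0.068  0.069] [ 0.022 -0.016  0.076]
7 + 0.08 31 [-0.006 -0.069  0.076] [ 0.021 -0.019  0.083]
7 + 0.088 53 [-0.017 -0.069  0.084] [0.022 0.02  0.092]
7 + 0.096 63 [-0.015 -0.069  0.092] [0.023 0.012 0.1  ]
7 + 0.104 74 [-0.016 -0.07   0.1  ] [ 0.019 -0.009  0.108]
7 + 0.112 35 [-0.006 -0.067  0.108] [ 0.018 -0.017  0.116]
7 + 0.12 28 [-0.013 -0.041  0.116] [ 0.026 -0.024  0.124]
7 + 0.128 70 [-0.034 -0.037  0.124] [0.039 0.003 0.132]
7 + 0.136 72 [-0.034 -0.038  0.132] [ 0.039 -0.002  0.14 ]
7 + 0.144 74 [-0.033 -0.039  0.14 ] [0.04  0.002 0.148]
7 + 0.152 84 [-0.032 -0.038  0.148] [ 0.039 -0.001  0.156]
```

View pics/side7.png

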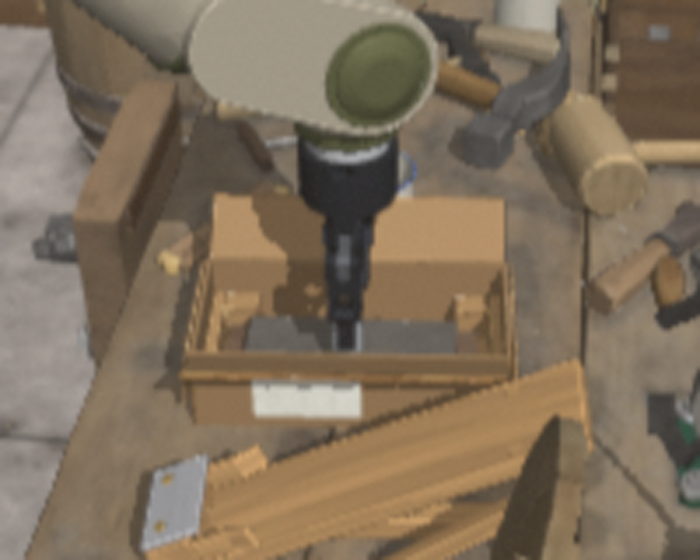

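The knuckles (±69 mm wide from 48 mm above the TCP) met the carton rim. I will grip the stone across its 46 mm instead, which sits higher and needs a narrower opening.

Call:
move_arm --targets '[0,0,0,0,0,0,0,0,0,0,0,0,0,10,0,0,0,0,0,10,0,0,0,0,0,0,0,0,0,0]' --hand 0.32

```text
time_s: 9.55
position: [0.4761, 0.4086, 0.042]
tool_rot: [[-0.998, -0.002, 0.058], [-0.058, -0.001, -0.998], [0.002, -1.0, 0.001]]
ft_force: [-0.2, 0.1, 0.8]
grip_width: 0.0563
```

```bash
python3 -c "
from plan import *
to([.4767,.4091,.036],tool(3.5))"
```

```text
t 9.55 p [0.4761 0.4086 0.042 ] F [-0.2  0.1  0.8] w 0.0563
[[-0.998, -0.002, 0.058], [-0.058, -0.001, -0.998], [0.002, -1.0, 0.001]] q [ 29.8  40.4  75.9  -0.   63.8 116.5]
shift tool mm [-0.7  6.  -0.4]
rotvec tool [-0.001 -0.003  0.002]  shift in new frame [-0.6  6.  -0.4]
```

Call:
move_arm --targets '[0,3,0,0,0,0,0,3,0,0,0,0,0,0,0,0,0,0,0,0,0,0,0,0,0,0,0,0,0,0]'

```text
time_s: 10.18
position: [0.4767, 0.409, 0.0375]
tool_rot: [[-0.998, 0.0, 0.058], [-0.058, 0.0, -0.998], [-0.0, -1.0, -0.0]]
ft_force: [-0.2, 0.1, -0.5]
grip_width: 0.0563
```

Call:
move_arm --targets '[0,0,0,0,0,0,0,0,0,0,0,0,0,0,0,0,0,0,0,0,0,0,0,0,0,0,0,0,0,0]' --hand -1 --squeeze 80

```text
time_s: 10.8
position: [0.4768, 0.4099, 0.0386]
tool_rot: [[-0.998, 0.002, 0.058], [-0.058, 0.002, -0.998], [-0.002, -1.0, -0.002]]
ft_force: [-2.0, 3.1, 7.5]
grip_width: 0.0442
```

```bash
python3 -c "
from plan import *
st()"
```

```text
t 10.8 p [0.4768 0.4099 0.0386] F [-2.   3.1  7.5] w 0.0442
[[-0.998, 0.002, 0.058], [-0.058, 0.002, -0.998], [-0.002, -1.0, -0.002]] q [2.990e+01 4.060e+01 7.600e+01 1.000e-01 6.320e+01 1.165e+02]
```

Call:
move_arm --targets '[0,-3,0,0,0,0,0,-10,0,0,0,0,0,-15,0,0,0,0,0,-20,0,0,0,0,0,-20,0,0,0,0]'

```text
time_s: 11.42
position: [0.4758, 0.4083, 0.1044]
tool_rot: [[-0.998, -0.003, 0.058], [-0.058, -0.002, -0.998], [0.003, -1.0, 0.002]]
ft_force: [0.3, 0.1, -7.6]
grip_width: 0.0441
```

```bash
python3 -c "
from plan import *
st()"; python3 snap.py 8 .48 .41 .1
```

```text
t 11.43 p [0.4758 0.4083 0.1044] F [ 0.3  0.1 -7.6] w 0.0441
[[-0.998, -0.003, 0.058], [-0.058, -0.002, -0.998], [0.003, -1.0, 0.002]] q [ 29.8  36.2  72.4  -0.   71.6 116.5]
side crop origin 192 83
top crop origin 189 136
```

View pics/side8.png

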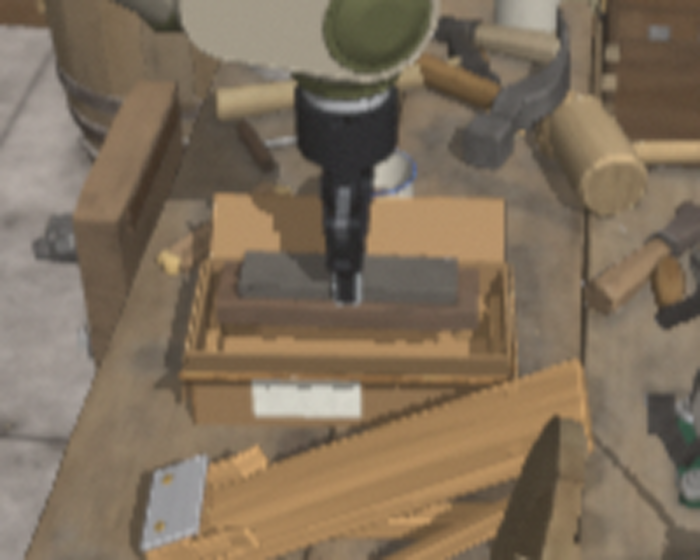

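The stone is lifted level and centred in the jaws (stone at crop 240-458, 250-300). The force is about -7.6 N, so roughly 0.75 kg.

```bash
python3 -c "
from plan import *
print('after +85 up:'); s=env.observe();
to([.5227,.2023,.20],tool(5.7,25))
from h import *
W=cloud(load('top0.npz')).reshape(-1,3)
q=W[(W[:,2]>.17)&(W[:,0]>.45)&(W[:,0]<.8)&(W[:,1]>.02)&(W[:,1]<.3)];print(q.min(0),q.max(0))
Q=cloud(load('side0.npz')).reshape(-1,3);q=Q[(Q[:,2]>.06)&(Q[:,0]>.45)&(Q[:,0]<.75)&(Q[:,1]>.02)&(Q[:,1]<.14)];print(q.min(0),q.max(0))
"
```

```text
after +85 up:
t 11.53 p [0.4769 0.409  0.1063] F [ 0.7 -0.2 -8.5] w 0.0438
[[-0.998, 0.001, 0.058], [-0.058, 0.001, -0.998], [-0.001, -1.0, -0.0]] q [ 29.8  36.1  72.3  -0.   71.5 116.5]
shift tool mm [-33.9 -93.7 208.9]
rotvec tool [-0.009 -0.041  0.435]  shift in new frame [-62.3 -74.3 210.2]
[0.61326581 0.02008978 0.17019882] [0.79920723 0.27559039 0.28865144]
[0.5134462  0.02004413 0.0615603 ] [0.6624439  0.10833514 0.2904989 ]
```

Call:
move_arm --targets '[0,-25,0,0,0,0,0,-45,0,0,0,0,0,-45,5,0,0,0,0,0,25,0,0,0,0,0,40,0,0,0]'

```text
time_s: 12.15
position: [0.48, 0.3385, 0.2186]
tool_rot: [[-0.998, -0.002, 0.059], [-0.059, -0.001, -0.998], [0.002, -1.0, 0.001]]
ft_force: [1.4, -0.9, -7.8]
grip_width: 0.0442
```

```bash
python3 -c "
from plan import *
to([.5227,.2023,.20],tool(5.7,25))"
```

```text
t 12.15 p [0.48   0.3385 0.2186] F [ 1.4 -0.9 -7.8] w 0.0442
[[-0.998, -0.002, 0.059], [-0.059, -0.001, -0.998], [0.002, -1.0, 0.001]] q [ 23.7  26.5  70.1  -0.   83.5 110.3]
shift tool mm [-34.7  18.7 138.5]
rotvec tool [-0.01  -0.039  0.439]  shift in new frame [-18.4  29.1 139.8]
```

Call:
move_arm --targets '[-10,0,40,0,-0.013,0.145,-10,0,40,0,-0.013,0.145,-8,0,40,-0.01,-0.013,0.145,0,0,15,0,0,0,0,0,0,0,0,0]'

```text
time_s: 12.78
position: [0.5171, 0.2051, 0.2225]
tool_rot: [[-0.904, 0.415, 0.097], [-0.088, 0.041, -0.995], [-0.417, -0.909, -0.001]]
ft_force: [0.1, 1.3, -7.6]
grip_width: 0.0439
```

```bash
python3 -c "
from plan import *
to([.5227,.2023,.171],tool(5.7,25))";python3 snap.py 9 .5 .2 .12
```

```text
t 12.78 p [0.5171 0.2051 0.2225] F [ 0.1  1.3 -7.6] w 0.0439
[[-0.904, 0.415, 0.097], [-0.088, 0.041, -0.995], [-0.417, -0.909, -0.001]] q [10.3 14.7 92.2 -2.6 48.5 96.1]
shift tool mm [16.7 49.   3.4]
rotvec tool [-0.    -0.002  0.006]  shift in new frame [17.  48.9  3.4]
side crop origin 189 128
top crop origin 262 128
```

View pics/side9.png

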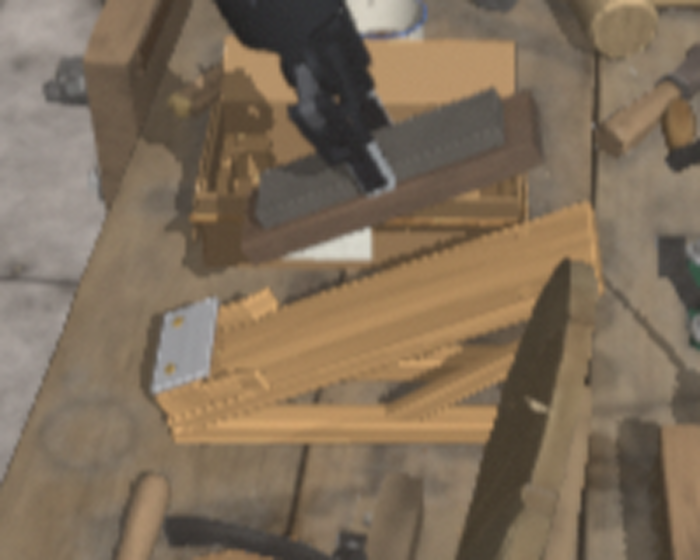

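View pics/top9.png

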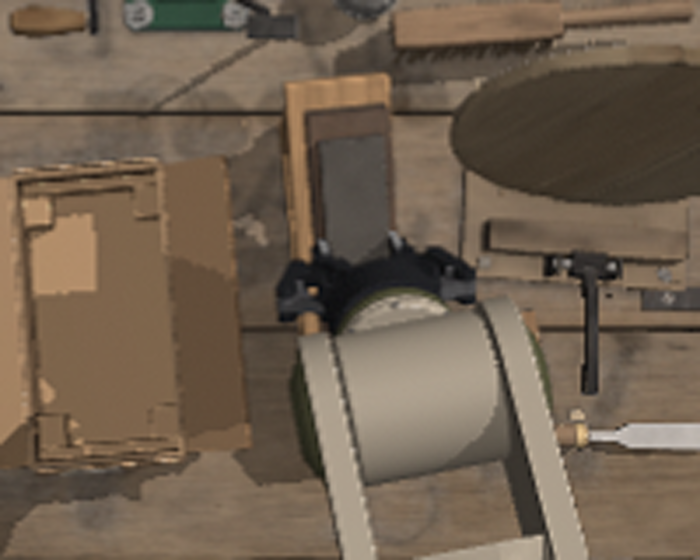

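The side view shows the stone tilted parallel to the bed (crop 250-540, 95-260). The top view shows it in line over the ramp, and both flaps still open.

```bash
cat > meas.py <<'E'
from h import *
import sys
def meas(tag,p,T):
    d=load(f"top{tag}.npz");W=cloud(d);hsv=cv2.cvtColor(d["pixels"],cv2.COLOR_RGB2HSV)
    L=(W-p)@T*1000
    for nm,z0 in(("stone top",None),):
        m=(hsv[...,1]<50)&(hsv[...,2]<130)&(L[...,0]<-25)&(L[...,0]>-95)&(abs(L[...,2])<45)&(abs(L[...,1]+7)<9)
        q=L[m];q=q[~np.isnan(q[:,0])]
        print(nm,len(q),"y(depth) med",np.median(q[:,1]))
        mids=[]
        for x in range(-80,-25,8):
            k=q[abs(q[:,0]-x)<5,2]
            if len(k)>3: mids.append((x,k.min(),k.max(),(k.min()+k.max())/2))
        mids=np.array(mids);print(np.round(mids,1).tolist())
        f=np.polyfit(mids[:,0],mids[:,3],1);print("mid z at x=0:",round(f[1],2),"skew deg",round(np.degrees(np.arctan(f[0])),2), "tilt", np.degrees(np.arctan(np.polyfit(q[:,0],q[:,1],1)[0])))
E
python3 -c "
from plan import *
from meas import *
s=st(); meas('9',np.array(s['position']),np.array(s['tool_rot']))"
```

```text
t 12.88 p [0.5176 0.2065 0.2231] F [ 0.3  0.3 -7.7] w 0.0437
[[-0.904, 0.417, 0.099], [-0.089, 0.042, -0.995], [-0.419, -0.908, -0.001]] q [10.5 14.7 92.1 -2.6 48.5 96.1]
stone top 422 y(depth) med -5.766687574254092
[[-80.0, -22.1, 22.6, 0.3], [-72.0, -20.6, 22.6, 1.0], [-64.0, -21.0, 22.3, 0.6], [-56.0, -21.5, 21.9, 0.2], [-48.0, -22.3, 21.6, -0.3], [-40.0, -22.4, 20.9, -0.8], [-32.0, -20.7, 23.1, 1.2]]
mid z at x=0: -0.12 skew deg -0.44 tilt -0.47556360302386813
```

```bash
python3 -c "
from plan import *
to([.5353,.2036,.144],tool(5.7,25))"
```

```text
t 12.88 p [0.5176 0.2065 0.2231] F [ 0.3  0.3 -7.7] w 0.0437
[[-0.904, 0.417, 0.099], [-0.089, 0.042, -0.995], [-0.419, -0.908, -0.001]] q [10.5 14.7 92.1 -2.6 48.5 96.1]
shift tool mm [17.4 79.1  4.7]
rotvec tool [ 0.001 -0.001  0.004]  shift in new frame [17.8 79.   4.6]
```

Call:
move_arm --targets '[5,25,2,0,0,0.004,5,25,2,0,0,0,5,20,0.7,0,0,0,2.5,9,0,0,0,0,0,0,0,0,0,0]'

```text
time_s: 13.5
position: [0.5359, 0.204, 0.1447]
tool_rot: [[-0.901, 0.422, 0.1], [-0.09, 0.043, -0.995], [-0.424, -0.906, -0.001]]
ft_force: [0.7, -0.1, -8.0]
grip_width: 0.0443
```

```bash
python3 -c "
from plan import *
to([.5395,.2040,.1351],tool(5.7,25))"; python3 snap.py 10 .5 .2 .12
```

```text
t 13.5 p [0.5359 0.204  0.1447] F [ 0.7 -0.1 -8. ] w 0.0443
[[-0.901, 0.422, 0.1], [-0.09, 0.043, -0.995], [-0.424, -0.906, -0.001]] q [ 9.7 21.7 96.9 -2.8 36.4 95.9]
shift tool mm [ 0.8 10.2  0.3]
rotvec tool [ 0.001 -0.    -0.001]  shift in new frame [ 0.8 10.2  0.3]
side crop origin 189 128
top crop origin 262 128
```

View pics/side10.png

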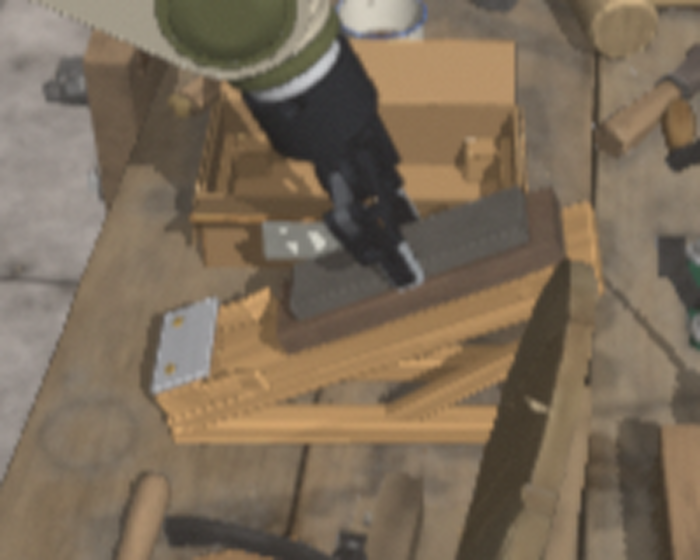

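View pics/top10.png

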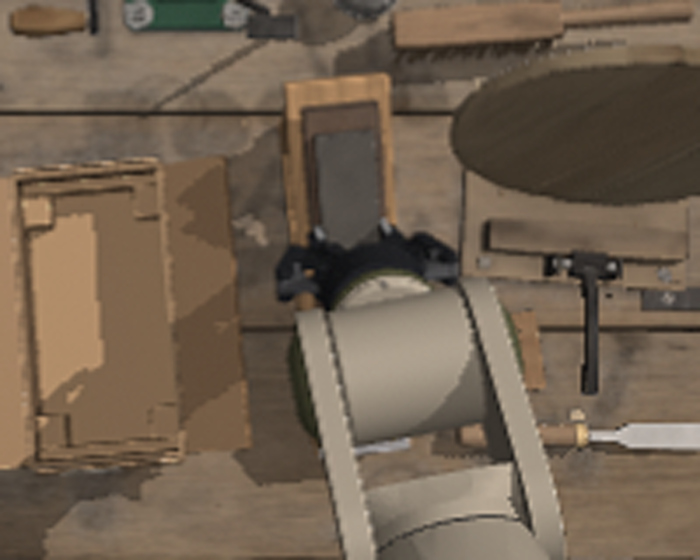

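The side view shows the stone just above the bed with its lower end short of the cheeks. In the top view the gap on the left side of the block looks larger than on the right, so I will check it numerically.

```bash
cat > lat.py <<'E'
from plan import *
from h import *
import sys
s=st();p=np.array(s['position']);T=np.array(s['tool_rot'])
d=load(f"top{sys.argv[1]}.npz");W=cloud(d);L=(W-p)@T*1000
hsv=cv2.cvtColor(d["pixels"],cv2.COLOR_RGB2HSV)
for x in range(-140,-20,8):
    m=(abs(L[...,0]-x)<5)&(abs(L[...,2])<60)
    out=[]
    for nm,lo,hi in(("bed",22,50),("block",0,15),("stone",-14,-1)):
        k=L[m&(L[...,1]>lo)&(L[...,1]<hi)]
        out.append((nm,len(k),*(np.round([k[:,2].min(),k[:,2].max(),np.median(k[:,1])],1) if len(k)>3 else ())))
    print(x,*[tuple(map(lambda a:a if isinstance(a,str) else float(a),o)) for o in out])
E
python3 lat.py 10
```

```text
t 13.6 p [0.5363 0.2039 0.1459] F [ 0.6  0.3 -7.9] w 0.0435
[[-0.9, 0.424, 0.099], [-0.089, 0.043, -0.995], [-0.426, -0.905, -0.001]] q [ 9.7 21.6 96.9 -2.8 36.4 95.9]
-140 ('bed', 0.0) ('block', 0.0) ('stone', 0.0)
-132 ('bed', 0.0) ('block', 0.0) ('stone', 0.0)
-124 ('bed', 6.0, -36.6, 37.1, 43.7) ('block', 0.0) ('stone', 0.0)
-116 ('bed', 102.0, -40.4, 41.5, 40.5) ('block', 0.0) ('stone', 0.0)
-108 ('bed', 107.0, -40.6, 40.8, 40.1) ('block', 1.0) ('stone', 0.0)
-100 ('bed', 74.0, -41.2, 40.2, 39.8) ('block', 71.0, -30.4, 27.9, 8.5) ('stone', 0.0)
-92 ('bed', 27.0, -41.5, 40.5, 41.3) ('block', 82.0, -30.7, 29.1, 8.4) ('stone', 0.0)
-84 ('bed', 26.0, -39.7, 40.2, 40.7) ('block', 60.0, -31.4, 29.3, 7.9) ('stone', 44.0, -22.4, 22.0, -5.5)
-76 ('bed', 23.0, -40.5, 42.3, 40.8) ('block', 18.0, -31.7, 29.3, 8.6) ('stone', 58.0, -22.7, 21.4, -5.6)
-68 ('bed', 23.0, -40.8, 42.4, 39.3) ('block', 20.0, -31.7, 28.6, 8.9) ('stone', 64.0, -23.2, 21.0, -5.6)
-60 ('bed', 26.0, -41.5, 41.4, 40.1) ('block', 19.0, -30.8, 27.8, 7.6) ('stone', 60.0, -23.7, 20.3, -5.7)
-52 ('bed', 25.0, -41.6, 41.4, 39.9) ('block', 20.0, -31.1, 30.7, 7.3) ('stone', 57.0, -23.9, 20.0, -5.7)
-44 ('bed', 21.0, -40.4, 40.6, 40.5) ('block', 19.0, -31.5, 30.0, 7.8) ('stone', 56.0, -22.3, 22.4, -5.7)
-36 ('bed', 22.0, -40.5, 39.9, 39.9) ('block', 18.0, -31.8, 29.4, 8.3) ('stone', 59.0, -22.8, 21.7, -5.5)
-28 ('bed', 19.0, -40.9, 39.6, 39.9) ('block', 18.0, -30.1, 28.7, 6.9) ('stone', 57.0, -23.1, 21.6, -5.8)
```

Call:
move_arm --targets '[0,4,0.7,0,0,0,0,4,0,0,0,0,0,2,0,0,0,0,0,0,0,0,0,0,0,0,0,0,0,0]'

```text
time_s: 14.22
position: [0.5403, 0.2032, 0.1364]
tool_rot: [[-0.901, 0.423, 0.099], [-0.089, 0.043, -0.995], [-0.425, -0.905, -0.001]]
ft_force: [-2.7, -1.0, -3.6]
grip_width: 0.0437
```

```bash
python3 -c "
from plan import *
to([.5395,.2040,.1351],tool(5.7,25))"
```

```text
t 14.22 p [0.5403 0.2032 0.1364] F [-2.7 -1.  -3.6] w 0.0437
[[-0.901, 0.423, 0.099], [-0.089, 0.043, -0.995], [-0.425, -0.905, -0.001]] q [ 9.6 22.7 97.  -2.8 35.2 95.8]
shift tool mm [ 1.2  0.8 -0.8]
rotvec tool [ 0.001 -0.001 -0.003]  shift in new frame [ 1.2  0.8 -0.8]
```

Call:
move_arm --targets '[8,0.5,0,0,0,0,8,0,0,0,0,0,8,0,0,0,0,0,8,0,0,0,0,0,0,0,0,0,0,0]'

```text
time_s: 14.85
position: [0.5113, 0.2005, 0.1227]
tool_rot: [[-0.9, 0.424, 0.099], [-0.09, 0.043, -0.995], [-0.426, -0.905, -0.001]]
ft_force: [-4.7, -0.6, 7.3]
grip_width: 0.0442
```

```bash
python3 -c "
from plan import *
s=st();print('bed x',(np.array(s['position'])-[.4036,.1905,.04])@-tool(5.7,25)[:,0], np.array(s['tool_rot']).T@s['ft_force'])"; python3 snap.py 11 .5 .2 .12; python3 lat.py 11 | sed -n 6,14p
```

```text
t 14.85 p [0.5113 0.2005 0.1227] F [-4.7 -0.6  7.3] w 0.0442
[[-0.9, 0.424, 0.099], [-0.09, 0.043, -0.995], [-0.426, -0.905, -0.001]] q [  9.9  21.6 102.2  -3.3  31.   96.6]
bed x 0.13293639619988276 [ 1.16955787 -8.57975035  0.16589151]
side crop origin 189 128
top crop origin 262 128
-116 ('bed', 102.0, -42.5, 38.9, 29.7) ('block', 0.0) ('stone', 0.0)
-108 ('bed', 110.0, -42.5, 41.2, 29.5) ('block', 7.0, -29.6, 26.2, 8.7) ('stone', 0.0)
-100 ('bed', 57.0, -41.9, 41.1, 29.5) ('block', 74.0, -29.9, 28.7, 8.9) ('stone', 0.0)
-92 ('bed', 28.0, -42.5, 40.7, 29.8) ('block', 79.0, -30.7, 28.7, 8.6) ('stone', 0.0)
-84 ('bed', 26.0, -42.5, 39.8, 30.1) ('block', 56.0, -31.0, 28.4, 7.4) ('stone', 49.0, -23.6, 21.0, -5.9)
-76 ('bed', 24.0, -41.1, 39.8, 29.4) ('block', 18.0, -31.4, 27.8, 7.5) ('stone', 59.0, -22.2, 20.1, -6.2)
-68 ('bed', 24.0, -41.8, 39.2, 29.6) ('block', 22.0, -31.8, 30.5, 8.6) ('stone', 57.0, -22.6, 22.5, -6.1)
-60 ('bed', 20.0, -42.1, 39.0, 29.7) ('block', 18.0, -31.8, 30.0, 8.2) ('stone', 61.0, -23.0, 22.0, -5.7)
-52 ('bed', 25.0, -42.4, 41.5, 29.2) ('block', 16.0, -30.5, 29.4, 7.1) ('stone', 58.0, -23.5, 21.6, -6.0)
```

Call:
move_arm --targets '[6,0,0,0,0,0,6,0,0,0,0,0,6,0,0,0,0,0,4,0,0,0,0,0,0,0,0,0,0,0]'

```text
time_s: 15.58
position: [0.4922, 0.1986, 0.1137]
tool_rot: [[-0.9, 0.425, 0.099], [-0.089, 0.043, -0.995], [-0.428, -0.904, -0.001]]
ft_force: [-0.6, 0.9, 7.9]
grip_width: 0.0439
```

```bash
cat > b.py <<'E'
from plan import *
s=st(0);T=np.array(s['tool_rot']);print('t',s['time_s'],'bed x',((np.array(s['position'])-[.4036,.1905,.04])@-tool(5.7,25)[:,0]).round(4),'tool F',(T.T@s['ft_force']).round(1),'w',s['grip_width'])
E
python3 b.py
```

```text
t 15.575 bed x 0.1118 tool F [-2.9 -7.3 -1. ] w 0.043868558139372085
```

Call:
move_arm --targets '[4,0,0,0,0,0,3,0,0,0,0,0,2,0,0,0,0,0,0,0,0,0,0,0,0,0,0,0,0,0]'

```text
time_s: 16.2
position: [0.4846, 0.1978, 0.1102]
tool_rot: [[-0.899, 0.426, 0.099], [-0.089, 0.044, -0.995], [-0.428, -0.904, -0.001]]
ft_force: [-0.2, -0.2, 7.4]
grip_width: 0.0437
```

```bash
python3 b.py; python3 snap.py 12 .45 .2 .1
```

```text
t 16.2 bed x 0.1033 tool F [-2.9 -6.8  0.1] w 0.043661796587200576
side crop origin 168 133
top crop origin 261 146
```

View pics/side12.png

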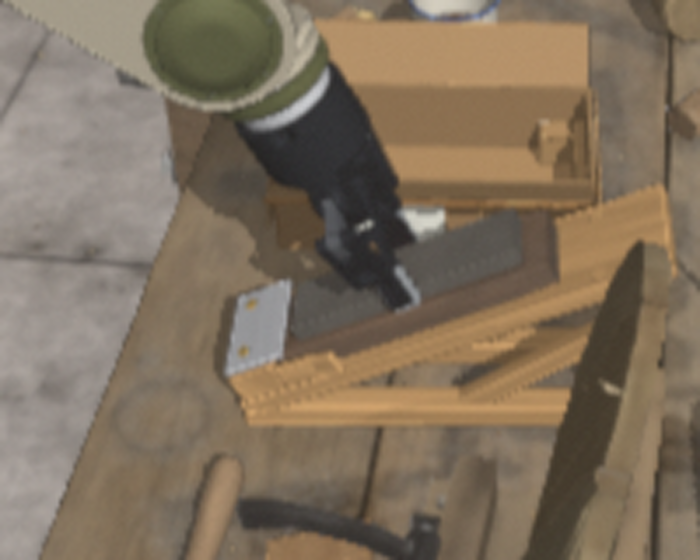

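The side view shows the block's lower end under the lip (crop 290,330). I keep pushing until it meets the stop.

Call:
move_arm --targets '[2,0,0,0,0,0,1,0,0,0,0,0,1,0,0,0,0,0,1,0,0,0,0,0,0,0,0,0,0,0]'

```text
time_s: 16.92
position: [0.4828, 0.1976, 0.1094]
tool_rot: [[-0.896, 0.432, 0.099], [-0.088, 0.044, -0.995], [-0.434, -0.901, -0.002]]
ft_force: [9.5, 0.5, 5.7]
grip_width: 0.0438
```

```bash
python3 b.py
```

```text
t 16.925 bed x 0.1014 tool F [-11.   -1.    0.5] w 0.043839054819771295
```

Call:
move_arm --targets '[2,0,0,0,0,0,2,0,0,0,0,0,0,0,0,0,0,0,0,0,0,0,0,0,0,0,0,0,0,0]'

```text
time_s: 17.55
position: [0.4825, 0.1974, 0.1097]
tool_rot: [[-0.893, 0.44, 0.098], [-0.087, 0.046, -0.995], [-0.442, -0.897, -0.002]]
ft_force: [19.7, -1.0, 7.9]
grip_width: 0.0439
```

```bash
python3 b.py
```

```text
t 17.55 bed x 0.1012 tool F [-21.    1.6   3. ] w 0.04386152747633352
```

Call:
move_arm --targets '[-2,0,0,0,0,0,-2,0,0,0,0,0,0,0,0,0,0,0,0,0,0,0,0,0,0,0,0,0,0,0]'

```text
time_s: 18.18
position: [0.4828, 0.1975, 0.1094]
tool_rot: [[-0.896, 0.432, 0.099], [-0.088, 0.044, -0.995], [-0.434, -0.901, -0.002]]
ft_force: [10.0, -0.4, 6.3]
grip_width: 0.0437
```

```bash
python3 b.py
```

```text
t 18.175 bed x 0.1014 tool F [-11.7  -1.4   1.4] w 0.04371550492265057
```

Call:
move_arm --targets '[0,0,0,0,0,0,0,0,0,0,0,0,0,0,0,0,0,0,0,0,0,0,0,0,0,0,0,0,0,0]' --hand 0.4

```text
time_s: 18.8
position: [0.4792, 0.1972, 0.1068]
tool_rot: [[-0.901, 0.423, 0.099], [-0.089, 0.043, -0.995], [-0.425, -0.905, -0.001]]
ft_force: [0.7, 0.1, -0.0]
grip_width: 0.0594
```

```bash
python3 b.py
```

```text
t 18.8 bed x 0.097 tool F [-0.6  0.3 -0. ] w 0.05939900729029979
```

Released. I retreat along the tool axis and look.

Call:
move_arm --targets '[0,-10,0,0,0,0,0,-30,0,0,0,0,0,-40,0,0,0,0,0,-30,0,0,0,0,0,0,0,0,0,0]'

```text
time_s: 19.42
position: [0.4327, 0.1927, 0.2087]
tool_rot: [[-0.899, 0.427, 0.099], [-0.089, 0.044, -0.995], [-0.429, -0.903, -0.001]]
ft_force: [-0.3, 0.3, 0.1]
grip_width: 0.0596
```

```bash
python3 b.py; python3 snap.py 13 .45 .2 .1
python3 - <<'E'
from h import *
from plan import *
T=tool(5.7,25);o=np.array([.4036,.1905,.04])
for n in("top","side"):
    d=load(n+"13.npz");W=cloud(d);B=np.dstack([-(W-o)@T[:,0],(W-o)@-T[:,2],-(W-o)@T[:,1]])*1000
    hsv=cv2.cvtColor(d["pixels"],cv2.COLOR_RGB2HSV)
    for x in range(-8,240,8):
        k=B[(abs(B[...,0]-x)<4)&(abs(B[...,1])<20)]
        if len(k)>2: print(x,len(k),round(float(np.median(k[:,2])),1),end=" | ")
    q=B[(B[...,2]>16)&(B[...,2]<26)&(abs(B[...,1])<35)&(B[...,0]>185)&(B[...,0]<230)];print(n,"block upper end max x",np.sort(q[:,0])[-8:].round(1))
E
```

```text
t 19.425 bed x 0.0978 tool F [ 0.2 -0.2 -0.3] w 0.05959804179924192
side crop origin 168 133
top crop origin 261 146
16 38 578.9 | 24 301 579.5 | 32 454 562.8 | 40 445 535.8 | 48 296 512.0 | 56 221 497.1 | 64 191 487.0 | 72 70 38.0 | 80 90 426.4 | 88 105 429.4 | 96 114 429.9 | 104 130 428.9 | 112 156 426.3 | 120 189 420.9 | 128 361 347.9 | 136 526 347.8 | 144 55 36.1 | 152 39 36.3 | 160 40 35.3 | 168 36 35.3 | 176 36 35.8 | 184 62 35.1 | 192 38 22.0 | 200 48 21.0 | 208 62 1.8 | 216 35 -0.2 | 224 41 -0.4 | 232 38 -0.1 | top block upper end max x [204.2 204.3 204.5 204.7 204.8 204.8 205.  205.4]
-8 33 31.3 | 0 30 31.1 | 8 41 30.1 | 16 8 31.6 | 24 107 590.5 | 32 139 568.2 | 40 153 542.7 | 48 144 516.2 | 56 114 477.4 | 64 138 483.1 | 72 62 35.9 | 80 47 35.2 | 88 60 36.0 | 96 67 36.9 | 104 73 37.6 | 112 158 236.2 | 120 137 236.2 | 128 202 312.2 | 136 404 328.8 | 144 86 39.6 | 152 47 36.2 | 160 48 35.8 | 168 44 36.6 | 176 37 37.1 | 184 39 36.7 | 192 59 23.9 | 200 36 22.5 | 208 66 6.0 | 216 35 1.8 | 224 38 1.3 | 232 68 -73.5 | side block upper end max x [206.3 206.3 206.5 206.5 206.5 206.6 207.1 207.3]
```

View pics/side13.png

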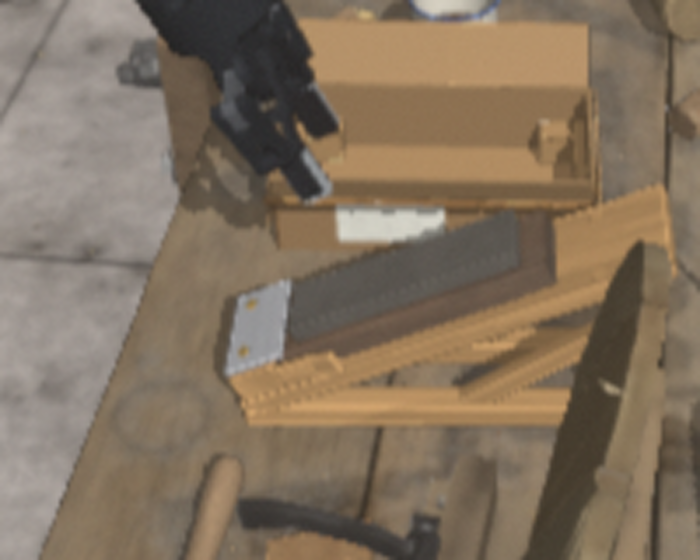

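The side view shows the block flat with its end under the lip and the gripper clear. To make sure it is home I will push its upper end with the closed fingertips.

```bash
python3 -c "
from plan import *
T=tool(5.7,25);o=np.array([.4036,.1905,.04])
f=lambda x,y,z:o-T[:,0]*x-T[:,2]*y-T[:,1]*z
to(f(.228,0,.07),T)
to(f(.228,0,.014),T)"
```

```text
t 19.52 p [0.4327 0.1925 0.2063] F [-0.7 -0.  -0.4] w 0.0593
[[-0.901, 0.423, 0.099], [-0.089, 0.043, -0.995], [-0.425, -0.905, -0.001]] q [ 10.8   7.6 105.   -3.1  42.3  96.9]
shift tool mm [-131.1   68.8   -0.9]
rotvec tool [ 0.001 -0.001 -0.003]  shift in new frame [-131.3   68.4   -0.9]
t 19.52 p [0.4327 0.1925 0.2063] F [-0.7 -0.  -0.4] w 0.0593
[[-0.901, 0.423, 0.099], [-0.089, 0.043, -0.995], [-0.425, -0.905, -0.001]] q [ 10.8   7.6 105.   -3.1  42.3  96.9]
shift tool mm [-131.   124.8   -0.9]
rotvec tool [ 0.001 -0.001 -0.003]  shift in new frame [-131.3  124.4   -0.9]
```

Call:
move_arm --targets '[-44,5,0,0,0,0,-44,10,0,0,0,0,-43,30,0,0,0,0,0,24,-1,0,0,0,0,0,0,0,0,0]' --hand -1

```text
time_s: 20.15
position: [0.5796, 0.2078, 0.1962]
tool_rot: [[-0.903, 0.417, 0.099], [-0.089, 0.042, -0.995], [-0.419, -0.908, -0.001]]
ft_force: [-0.7, 0.7, -0.0]
grip_width: -0.0001
```

Call:
move_arm --targets '[0,20,0,0,0,0,0,20,0,0,0,0,0,10,0,0,0,0,0,4,0,0,0,0,0,0,0,0,0,0]'

```text
time_s: 20.78
position: [0.6028, 0.2105, 0.1509]
tool_rot: [[-0.901, 0.423, 0.099], [-0.089, 0.043, -0.995], [-0.425, -0.905, -0.001]]
ft_force: [-0.5, -0.8, 0.3]
grip_width: -0.0004
```

```bash
python3 b.py; python3 -c "
from plan import *
T=tool(5.7,25);o=np.array([.4036,.1905,.04])
to(o-T[:,0]*.228-T[:,1]*.014,T)"; python3 snap.py 14 .5 .2 .1
```

```text
t 20.775 bed x 0.2283 tool F [ 0.4 -0.5  0.7] w -0.0003750662528808776
t 20.77 p [0.6028 0.2105 0.1509] F [-0.5 -0.8  0.3] w -0.0004
[[-0.901, 0.423, 0.099], [-0.089, 0.043, -0.995], [-0.425, -0.905, -0.001]] q [ 9.2 26.7 86.6 -2.2 41.6 94.9]
shift tool mm [0.3 1.9 0.1]
rotvec tool [ 0.001 -0.001 -0.003]  shift in new frame [0.3 1.9 0.1]
side crop origin 189 134
top crop origin 261 129
```

View pics/side14.png

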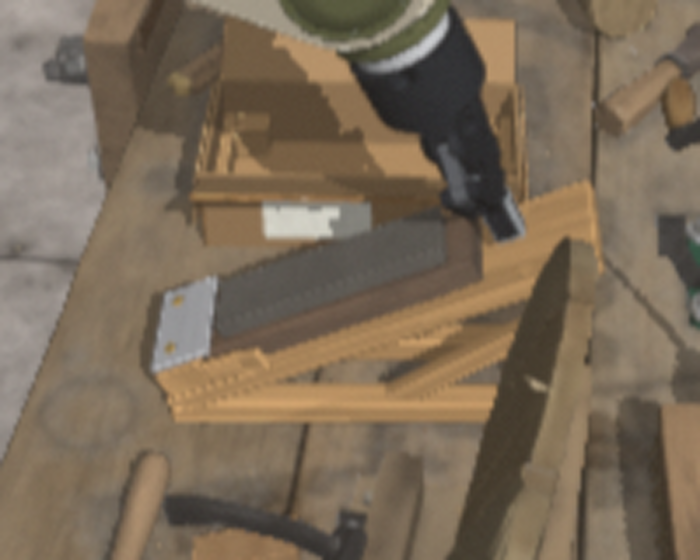

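The fingertips are just uphill of the block's upper end (crop 485,235). I push down-slope.

Call:
move_arm --targets '[4,0,0,0,0,0,4,0,0,0,0,0,3,0,0,0,0,0,2,0,0,0,0,0,0,0,0,0,0,0]'

```text
time_s: 21.5
position: [0.591, 0.2093, 0.1452]
tool_rot: [[-0.901, 0.423, 0.099], [-0.089, 0.043, -0.995], [-0.425, -0.905, -0.001]]
ft_force: [-0.0, -0.4, 0.8]
grip_width: 0.0
```

```bash
python3 b.py
```

```text
t 21.5 bed x 0.2151 tool F [-0.3 -0.7  0.4] w 3.831861782556838e-05
```

Call:
move_arm --targets '[2,0,0,0,0,0,2,0,0,0,0,0,1,0,0,0,0,0,1,0,0,0,0,0,0,0,0,0,0,0]'

```text
time_s: 22.12
position: [0.5899, 0.209, 0.1459]
tool_rot: [[-0.896, 0.434, 0.099], [-0.088, 0.044, -0.995], [-0.436, -0.9, -0.002]]
ft_force: [14.1, -0.2, 3.4]
grip_width: -0.0002
```

```bash
python3 b.py
```

```text
t 22.125 bed x 0.2145 tool F [-14.    3.1   1.6] w -0.00021961699237725048
```

Call:
move_arm --targets '[2,0,0,0,0,0,2,0,0,0,0,0,0,0,0,0,0,0,0,0,0,0,0,0,0,0,0,0,0,0]'

```text
time_s: 22.75
position: [0.5894, 0.2089, 0.1469]
tool_rot: [[-0.892, 0.442, 0.098], [-0.087, 0.046, -0.995], [-0.444, -0.896, -0.002]]
ft_force: [23.1, 2.3, 6.9]
grip_width: -0.0
```

```bash
python3 b.py
```

```text
t 22.75 bed x 0.2144 tool F [-23.9   4.1  -0. ] w -8.06458953567957e-06
```

Call:
move_arm --targets '[-6,0,0,0,0,0,-12,0,0,0,0,0,-6,-20,0,0,0,0,0,-50,0,0,0,0,0,-50,0,0,0,0]'

```text
time_s: 23.38
position: [0.5522, 0.2053, 0.2606]
tool_rot: [[-0.902, 0.421, 0.099], [-0.089, 0.043, -0.995], [-0.423, -0.906, -0.001]]
ft_force: [0.6, 0.6, 0.6]
grip_width: 0.0001
```

Call:
move_arm --targets '[40,-40,0,0,0,0,40,-30,0,0,0,0,40,-30,0,0,0,0,40,-20,0,0,0,0,0,0,0,0,0,0]'

```text
time_s: 24.0
position: [0.3559, 0.1859, 0.3009]
tool_rot: [[-0.9, 0.423, 0.1], [-0.09, 0.044, -0.995], [-0.426, -0.905, -0.001]]
ft_force: [-0.0, 0.7, 0.3]
grip_width: -0.0002
```

```bash
python3 b.py; python3 snap.py 15 .48 .3 .1
python3 - <<'E'
from h import *
from plan import *
T=tool(5.7,25);o=np.array([.4036,.1905,.04])
for n in("top","side"):
    d=load(n+"15.npz");W=cloud(d);B=np.dstack([-(W-o)@T[:,0],(W-o)@-T[:,2],-(W-o)@T[:,1]])*1000
    q=B[(B[...,2]>16)&(B[...,2]<26)&(abs(B[...,1])<35)&(B[...,0]>185)&(B[...,0]<230)];print(n,"block upper end max x",np.sort(q[:,0])[-8:].round(1))
    if n=="side":
        full=d["pixels"]
    P=W.reshape(-1,3);P=P[~np.isnan(P[:,0])]
    for nm,lo,hi in(("L",.495,.56),("R",.27,.333)):
        y=P[:,1]-.086*(P[:,0]-.48);m=(P[:,0]>.38)&(P[:,0]<.58)&(y>lo)&(y<hi)&(P[:,2]>.05)&(P[:,2]<.15)
        if m.sum()>30: print(n,nm,m.sum(),np.degrees(np.arctan(np.polyfit(y[m],P[m,2],1)[0])))
    # mug, chisel change
    a=load(n+"0.npz")["pixels"].astype(int)
    ch=(abs(a-d["pixels"].astype(int)).sum(2)>90).astype(np.uint8)*255
    cv2.imwrite(f"pics/diff_{n}.png",np.vstack([ch[:,:]])); cv2.imwrite(f"pics/full_{n}.png",d["pixels"][:,:,::-1])
E
```

```text
t 24.0 bed x 0.0668 tool F [-0.2 -0.2 -0.7] w -0.00021617266123195926
side crop origin 186 108
top crop origin 227 136
top block upper end max x [204.7 204.7 204.9 205.  205.1 205.5 205.7 205.8]
top L 925 28.070545406720683
top R 931 -24.851907293721663
side block upper end max x [206.5 206.6 206.6 206.7 206.7 206.8 206.8 206.9]
side L 914 26.695514407875237
side R 405 -22.52205405986436
```

View pics/full_side.png

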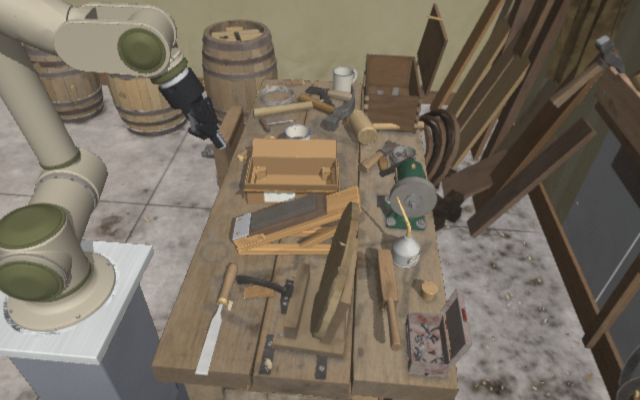

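View pics/top15.png

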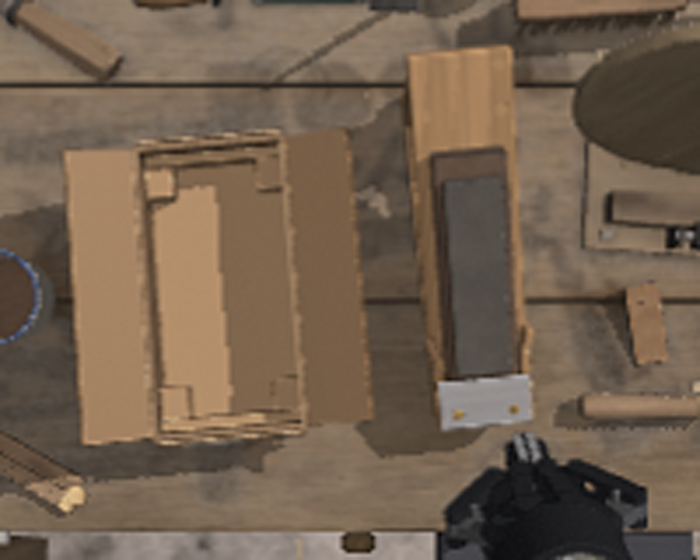

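View pics/diff_side.png

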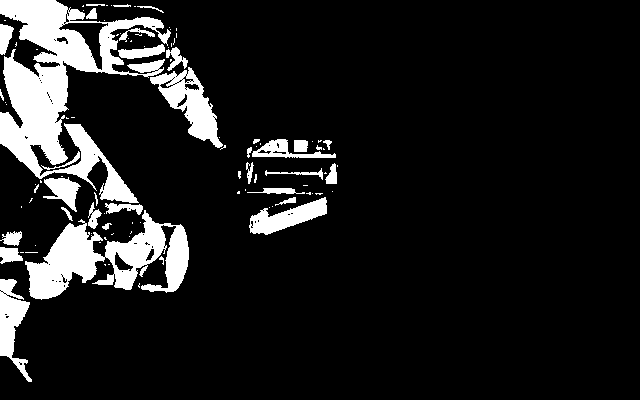

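The full side view and the difference image show that only the arm, the flaps and the stone changed. The can, chisel and mug are where they were. The stone lies on the bed with its end under the lip (top crop 485,380).

```bash
python3 -c "
from rig import env
print(env.close_job())"
```

```text
the job is handed in; nothing more can be done
None
```

The oilstone is on the ramp, flat and stone side up, with its block under the steel lip and against the stop. I handed the job in at 24 s, with the gripper clear of everything.

- **Flaps:** both lean well outwards, about 2.65 rad by measurement, and had not moved by the last pictures.
- **Placing:** I gripped the stone across its 46 mm, laid it on the bed at 25° while still holding it, and slid it down under the lip until it stopped.
- **Pushing home:** I then pushed the upper end of the block with closed fingertips at about 24 N, and it did not move. Its upper end measured 205 mm (top camera) and 207 mm (side camera) up the slope, against 204 mm expected. That is about the 2 mm calibration error, so I took the hard stop under force as the evidence.
- **Other objects:** comparing the side pictures from start and end, only the arm, the flaps and the stone had changed. The oil can, mug and chisel had not moved.

**Went wrong:** on the first descent, aiming for the oak block, the gripper's knuckles met the carton rims. The wrist read about 64 N in total at the end of that move, shared between the two sides. If it counts as the gripper's body pressing, I cannot rule out that one side passed the 40 N limit. I backed off and gripped the stone instead. While I was opening the right flap, the force also briefly reached about 19 N.

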